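# Trace the cam rib with the spring probe

## Robot

A 7-joint arm with a two-finger parallel gripper is mounted at the origin on the work surface. World frame = base frame: x ahead of the robot, y to its left, z up, the work surface at z = 0. Lengths are in m, angles in rad, forces in N, time in s.
With the tool pointing down it reaches from about 0.425 to 0.875 m from the base axis. Payload 4.7 kg.
Tool frame: the origin (TCP) lies at the very end of the fingers, on their centre line; the grasp point (between the pads) lies behind it (robot.grip_depth is the z of the grasp point in the tool frame, in m); z points along the fingers, x is the direction in which the jaws open and shut, and the axes are right-handed (so a half turn about z gives the same grasp; the last joint's range is limited). The gripper opens to 87 mm and grips with 3 to 60 N. Pads are 19 mm wide; open, the fingers measure 117 mm over their backs; the gripper's body (75 mm by 190 mm) begins 51 mm behind the grasp point.
Start: joints at [-1.195, 0.321, -0.07, 1.45, 0.023, 1.371, -0.057], TCP at [0.23, 0.608, 0.223] pointing down, gripper open.
Joint ranges: [-2.86, 2.86], [-0.3, 2.09], [-1.38, 1.24], [0.06, 2.45], [-1.56, 4.7], [0.09, 2.05], [-2.69, 2.69]. Speed limits (rad/s): [2.57, 2.57, 3.14, 3.14, 3.14, 3.14, 3.14].

## Interface

Orientations are given as a rotation vector (axis times angle).
In Python, from station import robot gives the robot as it stands.
- The arm moves only by the shell command python3 -m crank 'ROWS' [OPENING] [FORCE]. ROWS is JSON, a list of rows, each a list of 4 numbers: the shift along the world's x, y, z scaled (see below), then the turn about the world's z scaled (see below). A call has exactly 10 rows; each row is the pose to reach, as a shift and turn from the pose measured when the call began, turning the shorter way round; what a row does not reach only later rows make up. The controller multiplies each number of a shift by 0.12 m and each number of a turn by pi rad. A row lasts 1/12 s, in which the tool goes at most 41.7 mm and 7.16 degrees, less where a joint would pass 70% of its speed; a pose out of reach is approached as far as the arm can. A call with a number of a shift or a turn outside -1 to 1 is refused whole. A call with a gripper value outside its range is refused whole. OPENING is the closure, from -1 (fully open) to 1 (shut), set as the call begins (- or left out, the last holds). The fingers move at their own pace and stop on an object; FORCE is the grip in N (left out, the last holds). Time passes only in rows, so rows that repeat a pose let the fingers close, or fill a call up. It gives the time, the measured TCP pose, the force and the opening at its end, in the units of the state.
- robot.get_state(): the state, without advancing time (a new reading comes with each control period).
- robot.camera(name): name is "side" or "top" or "wrist"; returns a dict with "img" (400x640x3 uint8, blue, green, red), "fx", "fy", "cx", "cy" (pixels), "rvec" (rotation vector, rad) and "tvec" (3), from world to camera coordinates, as OpenCV has them; the wrist camera has in their place "T_tool_cam" (4x4, takes a point from camera to tool coordinates, whose origin is the TCP and whose axes are the tool frame's). Camera axes: x right, y down, z forward; pixel columns grow to the right and rows downward; lengths in m; the calibration is good to about 2 mm. A picture is of the moment at which its call begins: read the wrist's pose just before it. There is no depth.
- robot.close_job(): hands the job in, once; it reports no verdict.
The state is a dict: "t": time; "joint_positions": joint angles; "joint_vel": joint speeds; "joint_efforts": joint torques, N m; "ee_pos": TCP position; "tool_rot": TCP orientation; "ft_force": force on the tool from outside, world axes, zero at the start; "torque": the same for the moment, N m; "opening": opening from 0.0 (shut) to 1.0 (fully open).
Only numpy, scipy, OpenCV 4.12 (cv2) and the standard library are available. Lean on these libraries where they do the work, as an engineer would, in place of code of your own. Each camera call takes 0.05 s, during which the arm holds its last target. There are 200 camera calls.

## Task

Check the leaning cam rib on the welding table: take the orange spring probe out of its yellow fork and run its ball tip along the whole curved edge, from the first mark at the green marker's end to the last mark at the red marker's end, in one pass. Hold the probe leaning in line with the rib and keep its plunger pressed, never lifting off along the way nor bottoming it. Then hang the probe back upright in its fork and let go, without shifting the rib or the other things on the table.

Things in the scene. Friction and masses are not known exactly. Their poses are not given: they have to be found in the camera images.
- grip (a point): centre of the probe's orange handle: square, 24 x 24 mm, 66 mm tall, upright at the start, grasped from above across two flats; z up the probe, x and y square to the flats. Below it on the axis: collar (42 mm across, 8 mm thick) from 33 to 41 mm, shank 18 mm thick to 89 mm, ball centre at 111 mm with the plunger free. A small button tops it, 43 mm above. 0.15 to 0.25 kg
- tip (a point): centre of the brass ball, 10 mm across, on the probe's spring plunger
- plunger (a joint): how far the spring plunger is pushed into the probe (m): 0 = free, 0.014 = bottomed. It starts to move at about 1.1 N and takes 0.22 N more per mm; 5 mm is a good working press
- seat (a point): the probe's home, where the centre of its collar's underside rests: between the yellow fork's two prongs, level with their tops, 110 mm above the table. Prongs 16 mm wide, 28 mm apart (the shank has 5 mm each side); the slot runs along this point's x, open at -x, a post no taller than the prongs 37 mm off at +x. Lift the probe straight up, lower it straight down
- fixture: grey base plate 110 x 290 mm on a steel riser, its top 57 mm above the table; fixed; origin at the riser's underside centre, y along the rib. The rib (blue plate with a bright edge, 18 mm thick, 196 mm long) stands on it on a stiff locked hinge along y, 77 mm above the table, 20 mm to the +x side, leaning 25 to 36 degrees from upright to the -x side (the robot's)
- green: green round marker, 28 mm across, 18 mm tall, standing on the fixture's base plate at one end of the rib: the trace starts at this end. Origin at its underside. Fixed
- red: red square marker, 26 mm wide, 18 mm tall, at the other end of the rib: the trace stops at this end. Origin at its underside. Fixed
- m0 (a point): mark 0 of 10 (thin dark line) at the rib's -y end, on its curved edge, mid-way across the 18 mm width. The edge is a smooth wavy curve through m0 to m9, slopes up to 40 degrees; the marks are 20 mm apart along y. Every mark's z axis points up the leaning rib in its plane, y along the rib
- m1 (a point): mark 1 on the rib's edge, y = -70 mm along the rib
- m2 (a point): mark 2 on the rib's edge, y = -50 mm along the rib
- m3 (a point): mark 3 on the rib's edge, y = -30 mm along the rib
- m4 (a point): mark 4 on the rib's edge, y = -10 mm along the rib
- m5 (a point): mark 5 on the rib's edge, y = 10 mm along the rib
- m6 (a point): mark 6 on the rib's edge, y = 30 mm along the rib
- m7 (a point): mark 7 on the rib's edge, y = 50 mm along the rib
- m8 (a point): mark 8 on the rib's edge, y = 70 mm along the rib
- m9 (a point): mark 9 on the rib's edge, y = 90 mm along the rib (the -y end has m0, this is the +y end)
- rod_tin: bystander: green tin, 64 mm wide, 135 mm tall with its rods, to be left alone
- spanner: bystander: open-ended spanner, to be left alone
- magnet: bystander: orange triangular welding magnet lying flat, 64 mm long, 16 mm thick, to be left alone
- flange: bystander: steel flange ring, 50 mm across, 14 mm tall, to be left alone
- brush: bystander: brush, to be left alone
- tube: bystander: square steel tube offcut, 160 mm long, to be left alone
Not all that is in view belongs to the job. Several things look just like the part that bears seat: the one meant starts farthest to the robot's right. What is shaped like the part that bears grip but pink is not meant.

How it is judged:
By the outcome, as a careful person would: the job done as asked, in the order asked, and still so for the second after the job is handed in, with the robot touching nothing.
It also fails if it takes over 72 s, if anything falls off the work surface, if the arm or the gripper's body presses on something with over 40 N, if the wrist force passes 120 N, or if a joint passes its speed limit or range.

## Working session

There is one attempt and no reset: what is moved stays moved. The work goes in short steps, Python scripts to look and compute and a shell command to move; the robot and the scene stay as the last step left them, time stands still between calls to the robot, and variables do not carry over. Pictures are saved under pics/ and viewed, about 8 in all and at most 12, crops included, and the job is handed in when it is done.

```bash
ls -la; mkdir -p pics; cat > h.py <<'E'
import numpy as np, cv2
from scipy.spatial.transform import Rotation as R
from station import robot
def cam(n):
    s=robot.get_state(); c=robot.camera(n)
    K=np.array([[c['fx'],0,c['cx']],[0,c['fy'],c['cy']],[0,0,1.]])
    if n=='wrist':
        T=np.eye(4);T[:3,:3]=R.from_rotvec(s['tool_rot']).as_matrix();T[:3,3]=s['ee_pos']
        W=T@np.array(c['T_tool_cam']); Rc=W[:3,:3].T; t=-Rc@W[:3,3]
    else:
        Rc=R.from_rotvec(np.ravel(c['rvec'])).as_matrix(); t=np.ravel(c['tvec'])
    return dict(img=c['img'],K=K,R=Rc,t=t,C=-Rc.T@t)
def ray(c,uv):
    d=c['R'].T@np.linalg.inv(c['K'])@np.array([uv[0],uv[1],1.]); return d/np.linalg.norm(d)
def onz(c,uv,z):
    d=ray(c,uv); return c['C']+d*(z-c['C'][2])/d[2]
def proj(c,P):
    p=c['K']@(c['R']@np.asarray(P,float)+c['t']); return p[:2]/p[2]
def tri(c1,u1,c2,u2):
    a,b=ray(c1,u1),ray(c2,u2); M=np.stack([a,-b],1); s=np.linalg.lstsq(M,c2['C']-c1['C'],rcond=None)[0]
    p,q=c1['C']+a*s[0],c2['C']+b*s[1]; return (p+q)/2,np.linalg.norm(p-q)
E
python3 - <<'E'
from h import *
s=robot.get_state(); print(s, robot.grip_depth)
for n in ('side','top'):
    c=cam(n); cv2.imwrite(f'pics/{n}0.png',c['img']); print(n,c['C'],c['K'][0,0],c['R'][2])
E
python3 -m crank --help 2>&1 | head -20
```

```text
total 12
drwxr-xr-x  3 agent agent 4096 Dec  4 19:53 .
drwxr-xr-x 23 root  root  4096 Dec  4 19:52 ..
drwxr-xr-x  2 agent agent 4096 Dec  4 19:53 pics
{'t': 0.0, 'joint_positions': array([-1.19490145,  0.32178428, -0.07006605,  1.45170411,  0.02264412,
        1.37077698, -0.05687293]), 'joint_vel': array([ 0.00085156, -0.00066474, -0.00226994, -0.00135342, -0.00142586,
        0.00029978, -0.00086412]), 'joint_efforts': array([ 7.52836459e-04, -4.91284919e+01, -4.03404990e-01, -3.12520444e+01,
       -6.40633819e-02,  4.37606417e-02,  1.79922299e-04]), 'ee_pos': array([0.22994463, 0.60737069, 0.22147191]), 'tool_rot': array([ 2.58383355e+00,  1.78491474e+00, -2.29734063e-03]), 'ft_force': array([-0.09371178,  0.65505141, -0.04282019]), 'torque': array([-0.00774197, -0.01719131, -0.08588117]), 'opening': 0.997456677096054} -0.0187
side [0.29722066 0.68530593 1.04889496] 442.10725891236257 [ 0.18888692 -0.58358395 -0.78977941]
top [ 0.40704253 -0.00954123  1.32379766] 375.22225783840855 [ 0.10560086  0.01621815 -0.99427634]
invalid input: not JSON, or not a number
```

View pics/side0.png

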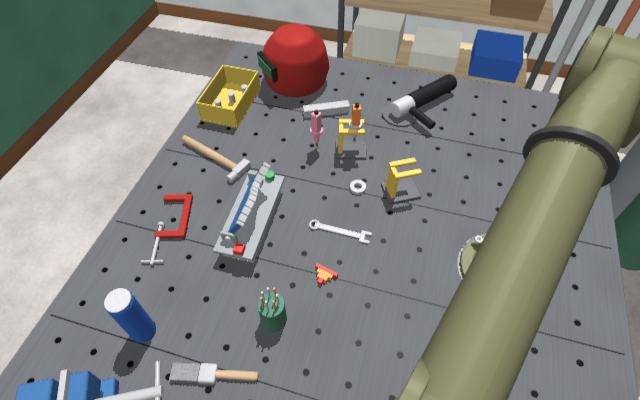

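View pics/top0.png

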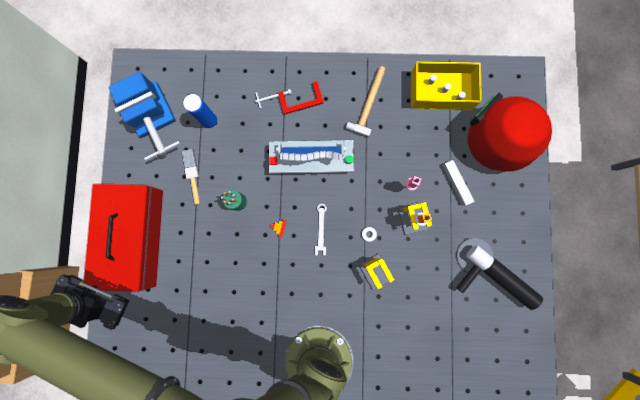

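```bash
python3 - <<'E'
from h import *
np.set_printoptions(precision=4,suppress=True)
t=cam('top'); s=cam('side')
hsv=cv2.cvtColor(t['img'],cv2.COLOR_BGR2HSV)
def blobs(c,lo,hi,box):
    m=cv2.inRange(cv2.cvtColor(c['img'],cv2.COLOR_BGR2HSV),lo,hi); x0,y0,x1,y1=box
    k=np.zeros_like(m);k[y0:y1,x0:x1]=m[y0:y1,x0:x1]
    n,l,st,ce=cv2.connectedComponentsWithStats(k); return [(ce[i].round(1),st[i].tolist()) for i in range(1,n) if st[i,4]>8]
g=blobs(t,(50,120,60),(80,255,255),(330,140,370,180));r=blobs(t,(0,150,80),(8,255,255),(260,145,285,175))
print('green',g,[onz(t,b[0],.075) for b in g]);print('red',r,[onz(t,b[0],.075) for b in r])
o=blobs(t,(5,150,80),(18,255,255),(400,195,440,240)); print('or',o,[onz(t,b[0],.184) for b in o])
so=blobs(s,(5,150,80),(18,255,255),(340,90,370,140)); print('or side',so)
print(tri(t,o[0][0],s,so[0][0]))
y=blobs(t,(22,150,80),(32,255,255),(395,195,440,240)); print('yel',y,[onz(t,b[0],.11) for b in y])
print(robot.camera('wrist')['T_tool_cam'],robot.camera('wrist')['fx'],R.from_rotvec(robot.get_state()['tool_rot']).as_matrix())
a=cv2.resize(t['img'][185:295,340:450],None,fx=5,fy=5,interpolation=cv2.INTER_CUBIC)
cv2.imwrite('pics/fork.png',a)
E
```

```text
green [(array([348.8, 159.1]), [345, 155, 9, 9, 55])] [array([ 0.6806, -0.0867,  0.075 ])]
red [(array([272.7, 160.4]), [269, 157, 8, 8, 60])] [array([0.6699, 0.1709, 0.075 ])]
or [(array([422.3, 218.2]), [418, 215, 13, 8, 45])] [array([ 0.4801, -0.3056,  0.184 ])]
or side [(array([355.8, 115.3]), [352, 105, 9, 20, 141])]
(array([ 0.4817, -0.3146,  0.15  ]), np.float64(0.0011368294585031421))
yel [(array([415.7, 212. ]), [403, 202, 27, 28, 242]), (array([428.4, 222.1]), [425, 217, 7, 10, 34])] [array([ 0.5043, -0.3037,  0.11  ]), array([ 0.4728, -0.3444,  0.11  ])]
[[ 1.     -0.0006  0.0003  0.001 ]
 [ 0.0005  0.9537  0.3008 -0.0821]
 [-0.0005 -0.3008  0.9537 -0.1624]
 [ 0.      0.      0.      1.    ]] 341.2212723644367 [[ 0.3539  0.9353 -0.0002]
 [ 0.9353 -0.3539 -0.0006]
 [-0.0006  0.     -1.    ]]
```

View pics/fork.png

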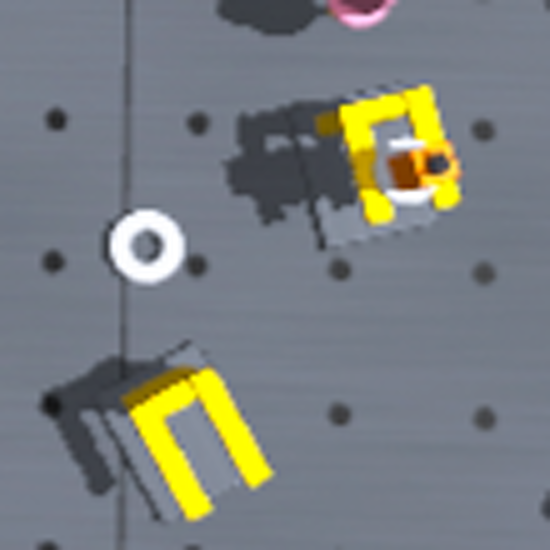

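```bash

python3 -m crank '[[0.1,-0.1,0.03,0.01],[0.2,-0.2,0.06,0.02],[0.3,-0.3,0.09,0.03],[0.4,-0.4,0.12,0.05],[0.5,-0.5,0.15,0.07],[0.6,-0.6,0.18,0.09],[0.7,-0.7,0.2,0.1],[0.8,-0.8,0.2,0.11],[0.9,-0.9,0.2,0.12],[1,-1,0.2,0.13]]' -1
python3 -m crank '[[0.1,-0.1,0,0.01],[0.2,-0.2,0,0.02],[0.3,-0.3,0,0.03],[0.4,-0.4,0,0.04],[0.5,-0.5,0,0.05],[0.6,-0.6,0,0.055],[0.7,-0.7,0,0.055],[0.8,-0.8,0,0.055],[0.9,-0.9,0,0.055],[1,-1,0,0.055]]'
python3 -m crank '[[0.1,-0.1,0,0],[0.2,-0.2,0,0],[0.3,-0.3,0,0],[0.4,-0.4,0,0],[0.5,-0.5,0,0],[0.6,-0.6,0,0],[0.65,-0.7,0,0],[0.7,-0.8,0,0],[0.75,-0.9,0,0],[0.8,-1,0,0]]'
python3 -m crank '[[0.05,-0.1,0,0],[0.1,-0.2,0,0],[0.15,-0.3,0,0],[0.2,-0.4,0,0],[0.2,-0.5,0,0],[0.2,-0.6,0,0],[0.2,-0.7,0,0],[0.2,-0.8,0,0],[0.2,-0.8,0,0],[0.2,-0.8,0,0]]'
python3 - <<'E'
from h import *
import pickle
c=cam('wrist'); pickle.dump(c,open('w1.pkl','wb')); cv2.imwrite('pics/w1.png',c['img']); print(robot.get_state()['joint_positions'])
E
```

```text
t: 1.13
ee_pos: [0.3505, 0.4871, 0.2463]
tool_rot: [2.167, 2.274, -0.0]
ft_force: [0.5, -0.8, 0.2]
opening: 1.004
t: 1.97
ee_pos: [0.4711, 0.3664, 0.2463]
tool_rot: [1.963, 2.453, -0.0]
ft_force: [0.8, -0.9, -0.5]
opening: 1.002
t: 2.8
ee_pos: [0.5672, 0.2456, 0.2463]
tool_rot: [1.962, 2.453, -0.0]
ft_force: [0.0, -1.1, 0.3]
opening: 0.998
t: 3.63
ee_pos: [0.5912, 0.1488, 0.2466]
tool_rot: [1.964, 2.452, 0.001]
ft_force: [0.1, 0.5, 1.1]
opening: 0.999
[-0.47903578  0.22358609  0.22252852  1.53100826 -0.05034136  1.39221933
  1.53946316]
```

```bash

python3 -m crank '[[0,-0.1,0,0],[0,-0.2,0,0],[0,-0.3,0,0],[0,-0.4,0,0],[0,-0.5,0,0],[0,-0.6,0,0],[0,-0.7,0,0],[0,-0.8,0,0],[0,-0.9,0,0],[0,-1,0,0]]'
python3 -m crank '[[0,-0.1,0,0],[0,-0.2,0,0],[0,-0.3,0,0],[0,-0.4,0,0],[0,-0.5,0,0],[0,-0.5,0,0],[0,-0.5,0,0],[0,-0.5,0,0],[0,-0.5,0,0],[0,-0.5,0,0]]'
python3 - <<'E'
from h import *
import pickle
c=cam('wrist'); pickle.dump(c,open('w2.pkl','wb')); cv2.imwrite('pics/w2.png',c['img'])
a=cv2.imread('pics/w1.png')
print(a.shape); cv2.imwrite('pics/w12.png',np.vstack([a[100:400],c['img'][100:400]]))
E
```

```text
t: 4.52
ee_pos: [0.591, 0.0288, 0.2466]
tool_rot: [-1.962, -2.453, -0.001]
ft_force: [-0.6, 0.3, 0.7]
opening: 1.0
t: 5.35
ee_pos: [0.5911, -0.0301, 0.2465]
tool_rot: [-1.96, -2.455, -0.001]
ft_force: [0.1, 0.3, -1.3]
opening: 0.995
(400, 640, 3)
```

View pics/w12.png

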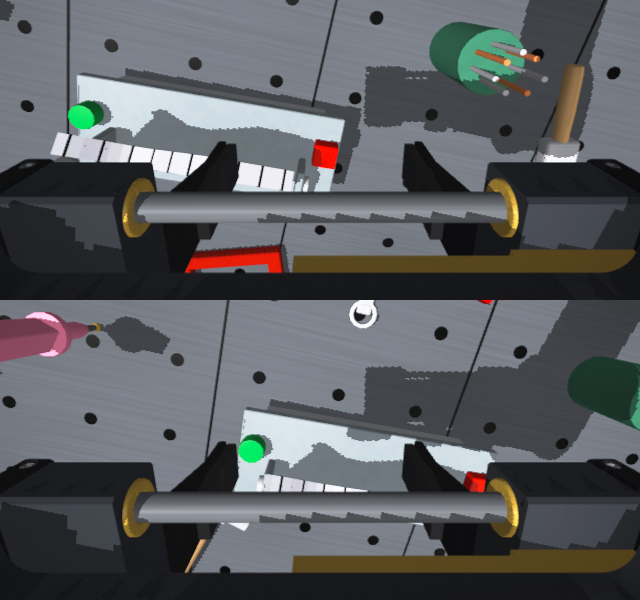

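```bash

python3 -m crank '[[0.1,0.1,0.1,0],[0.2,0.2,0.2,0],[0.3,0.3,0.3,0],[0.4,0.4,0.4,0],[0.5,0.5,0.4,0],[0.6,0.6,0.4,0],[0.6,0.8,0.4,0],[0.6,1,0.4,0],[0.6,1,0.4,0],[0.6,1,0.4,0]]'
python3 - <<'E'
from h import *
import pickle
c=cam('wrist'); pickle.dump(c,open('w3.pkl','wb')); cv2.imwrite('pics/w3.png',c['img'])
E
python3 -m crank '[[0,-0.1,0,0],[0,-0.2,0,0],[0,-0.3,0,0],[0,-0.4,0,0],[0,-0.5,0,0],[0,-0.6,0,0],[0,-0.8,0,0],[0,-1,0,0],[0,-1,0,0],[0,-1,0,0]]'
python3 - <<'E'
from h import *
import pickle
c=cam('wrist'); pickle.dump(c,open('w4.pkl','wb')); cv2.imwrite('pics/w4.png',c['img'])
a=cv2.imread('pics/w3.png')
cv2.imwrite('pics/w34.png',np.vstack([cv2.resize(i[40:240,140:540],None,fx=2,fy=1.5*1) for i in (a,c['img'])]))
E
```

```text
t: 6.23
ee_pos: [0.6627, 0.0926, 0.2939]
tool_rot: [-1.954, -2.458, -0.001]
ft_force: [-0.6, 0.4, 0.3]
opening: 1.002
t: 7.12
ee_pos: [0.6627, -0.0331, 0.2945]
tool_rot: [1.964, 2.451, -0.0]
ft_force: [-0.3, 0.0, 0.3]
opening: 0.999
```

View pics/w34.png

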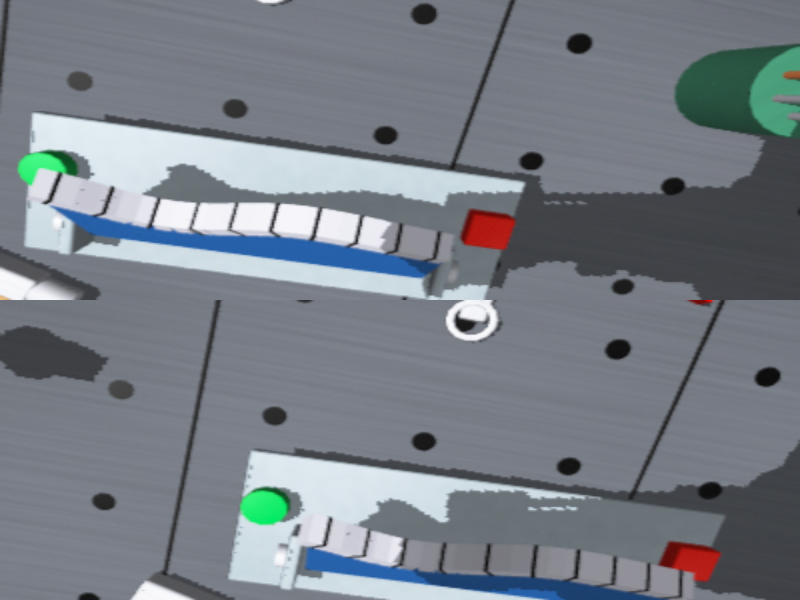

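```bash
python3 - <<'E'
from h import *
import pickle
out=[]
for n in (3,4):
    c=pickle.load(open(f'w{n}.pkl','rb')); im=c['img'][40:240,140:540]
    big=cv2.resize(im,None,fx=4,fy=4,interpolation=cv2.INTER_CUBIC)
    g=cv2.cvtColor(big,cv2.COLOR_BGR2GRAY)
    bh=cv2.morphologyEx(g,cv2.MORPH_BLACKHAT,np.ones((1,21),np.uint8))
    m=(bh>45).astype(np.uint8)
    N,l,st,ce=cv2.connectedComponentsWithStats(m)
    for i in range(1,N):
        x,y,w,h,a=st[i]
        if a>60 and 35<h<130 and w<45: 
            print(n,'u %.1f v %.1f  top %.1f bot %.1f w%d'%(ce[i][0]/4+140,ce[i][1]/4+40,y/4+40,(y+h)/4+40,w/4))
            cv2.circle(big,(int(ce[i][0]),int(ce[i][1])),5,(0,0,255),-1)
    out.append(big[280:680,:] if n==3 else big[400:800,300:1500])
a=out[0][:,:1200]; b=out[1]
cv2.imwrite('pics/marks.png',cv2.resize(np.vstack([a,b]),(800,534)))
E
```

```text
3 u 142.7 v 50.1  top 40.0 bot 63.2 w3
3 u 140.6 v 84.1  top 73.8 bot 98.2 w2
3 u 166.9 v 165.8  top 154.5 bot 176.5 w10
3 u 193.6 v 174.0  top 164.0 bot 184.2 w10
3 u 216.9 v 182.5  top 172.0 bot 192.2 w7
3 u 237.2 v 185.8  top 174.8 bot 196.2 w6
3 u 256.9 v 186.3  top 174.8 bot 197.5 w8
3 u 277.1 v 186.8  top 175.2 bot 198.2 w6
3 u 298.0 v 189.6  top 178.5 bot 200.5 w6
3 u 318.9 v 194.3  top 183.8 bot 204.8 w8
3 u 338.9 v 199.4  top 189.0 bot 209.5 w8
3 u 358.3 v 203.7  top 194.5 bot 213.0 w5
4 u 303.8 v 194.1  top 184.2 bot 204.0 w6
4 u 323.3 v 202.2  top 193.8 bot 210.8 w4
4 u 341.3 v 209.2  top 199.2 bot 218.5 w7
4 u 361.1 v 211.3  top 202.0 bot 221.2 w3
4 u 383.7 v 213.4  top 202.5 bot 223.8 w4
4 u 407.0 v 214.1  top 203.5 bot 225.0 w4
4 u 428.4 v 216.3  top 206.5 bot 226.0 w4
4 u 447.0 v 220.5  top 211.2 bot 229.5 w3
4 u 464.0 v 224.9  top 215.5 bot 233.8 w2
4 u 480.3 v 229.1  top 220.5 bot 237.8 w2
```

View pics/marks.png

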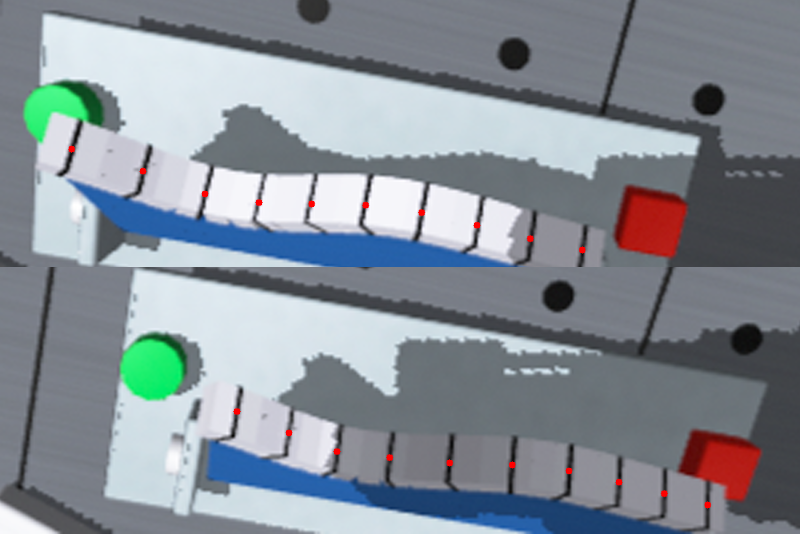

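```bash
cat > fit.py <<'E'
from h import *
import pickle
from scipy.optimize import least_squares
c3,c4=[pickle.load(open(f'w{n}.pkl','rb')) for n in (3,4)]
M3=np.array([[166.9,165.8],[193.6,174],[216.9,182.5],[237.2,185.8],[256.9,186.3],[277.1,186.8],[298,189.6],[318.9,194.3],[338.9,199.4],[358.3,203.7]])
M4=np.array([[303.8,194.1],[323.3,202.2],[341.3,209.2],[361.1,211.3],[383.7,213.4],[407,214.1],[428.4,216.3],[447,220.5],[464,224.9],[480.3,229.1]])
cor=[(-.055,-.145),(-.055,.145),(.055,-.145)]
C3=np.array([[157,115.3],[402,161.3],[153,204.7]]); C4=np.array([[265,140.7],[502,184],[255,225.3]])
def marks(p):
    x,y,a,l=p[:4]; h=p[4:14]; c,s=np.cos(a),np.sin(a)
    fx=.02-h*np.sin(l); fy=-.09+.02*np.arange(10); z=.077+h*np.cos(l)
    return np.stack([x+c*fx-s*fy,y+s*fx+c*fy,z],1)
def corners(p):
    x,y,a=p[:3]; c,s=np.cos(a),np.sin(a)
    return np.array([[x+c*u-s*v,y+s*u+c*v,.057] for u,v in cor])
def res(p):
    r=[]
    for c,M,C in ((c3,M3,C3),(c4,M4,C4)):
        r+=[proj(c,P)-m for P,m in zip(marks(p),M)]+[.5*(proj(c,P)-m) for P,m in zip(corners(p),C)]
    return np.ravel(r)
E
python3 - <<'E'
from fit import *
np.set_printoptions(precision=4,suppress=True,linewidth=150)
s=least_squares(res,[.675,.042,.04,.5]+[.06]*10); p=s.x
print('xyyaw',p[:3],'lean',np.degrees(p[3]),'h',p[4:]); print(marks(p))
print(res(p).reshape(2,13,2))
pts=[tri(c3,a,c4,b) for a,b in zip(M3,M4)]
print(np.array([np.r_[q,d] for q,d in pts]))
t=cam('top'); print('top proj m0,m9',[proj(t,marks(p)[i]) for i in (0,9)])
pickle.dump(p,open('p.pkl','wb'))
E
```

```text
xyyaw [0.6948 0.0451 0.0423] lean 31.209189300987422 h [0.0888 0.0743 0.0598 0.0619 0.0722 0.0838 0.0873 0.0837 0.078  0.0727]
[[ 0.6726 -0.0459  0.153 ]
 [ 0.6792 -0.0256  0.1405]
 [ 0.6859 -0.0053  0.1281]
 [ 0.684   0.0146  0.1299]
 [ 0.6778  0.0344  0.1388]
 [ 0.6709  0.0541  0.1486]
 [ 0.6683  0.074   0.1517]
 [ 0.6693  0.0941  0.1486]
 [ 0.6714  0.1142  0.1437]
 [ 0.6733  0.1343  0.1392]]
[[[ 0.0265 -0.7785]
  [-0.1392  0.0218]
  [ 0.6971 -0.3002]
  [ 0.2493 -0.5901]
  [-0.1943 -0.3961]
  [-0.0906 -0.5025]
  [ 0.3284 -0.5181]
  [ 0.3278 -0.4149]
  [ 0.2995 -0.318 ]
  [ 0.1534  0.2854]
  [-0.7834 -0.1737]
  [ 0.5807  0.0569]
  [-0.6434  0.4534]]

 [[-0.0778  1.0234]
  [ 0.0633  0.1608]
  [-0.0042 -0.2418]
  [-0.1266  0.5275]
  [-0.7208 -0.3277]
  [-0.4     0.0499]
  [-0.0936  0.6196]
  [-0.0856  0.5724]
  [-0.0622  0.5677]
  [ 0.2112  0.537 ]
  [-0.0716 -0.1302]
  [ 0.7555 -0.4121]
  [-0.6883  0.9891]]]
[[ 0.6726 -0.046   0.1524  0.0016]
 [ 0.6793 -0.0257  0.14    0.0001]
 [ 0.6857 -0.0055  0.1299  0.0002]
 [ 0.6839  0.0146  0.1303  0.0012]
 [ 0.6776  0.0348  0.1402  0.0002]
 [ 0.671   0.0543  0.1492  0.0006]
 [ 0.6681  0.0738  0.1521  0.0011]
 [ 0.6691  0.0938  0.149   0.001 ]
 [ 0.6712  0.1139  0.1441  0.0009]
 [ 0.673   0.1341  0.1388  0.0002]]
top proj m0,m9 [array([337.5139, 156.037 ]), array([281.3883, 155.4376])]
```

```bash

python3 -m crank '[[-0.1,-0.1,0,0],[-0.2,-0.2,0,0],[-0.3,-0.3,0,0],[-0.4,-0.4,0,0],[-0.5,-0.5,0,0],[-0.5,-0.6,0,0],[-0.5,-0.7,0,0],[-0.5,-0.8,0,0],[-0.5,-0.9,0,0],[-0.5,-1,0,0]]'
python3 -m crank '[[-0.1,-0.1,0,0],[-0.2,-0.2,0,0],[-0.2,-0.3,0,0],[-0.2,-0.4,0,0],[-0.2,-0.5,0,0],[-0.2,-0.6,0,0],[-0.2,-0.8,0,0],[-0.2,-1,0,0],[-0.2,-1,0,0],[-0.2,-1,0,0]]'
python3 - <<'E'
from h import *
import pickle
c=cam('wrist'); pickle.dump(c,open('w5.pkl','wb')); 
cv2.imwrite('pics/w5.png',cv2.resize(c['img'][:250,150:550],None,fx=2,fy=2,interpolation=cv2.INTER_CUBIC))
print(proj(c,[.4815,-.314,.184]),proj(c,[.4815,-.314,.118]))
E
```

```text
t: 8.05
ee_pos: [0.6035, -0.15, 0.2939]
tool_rot: [-1.957, -2.456, -0.001]
ft_force: [0.4, 0.3, 0.3]
opening: 1.001
t: 8.88
ee_pos: [0.5789, -0.2725, 0.2935]
tool_rot: [-1.961, -2.453, 0.001]
ft_force: [0.4, 0.5, -0.4]
opening: 0.998
[293.44059847  63.3109039 ] [298.69709634  69.73074635]
```

View pics/w5.png

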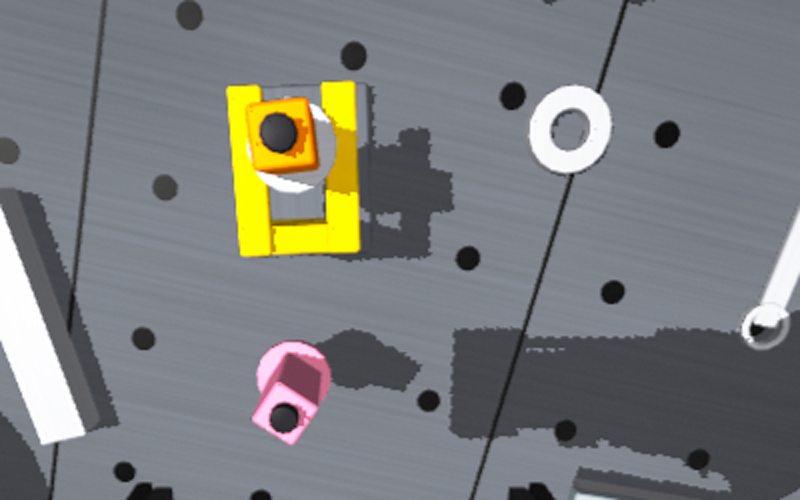

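```bash
python3 - <<'E'
from h import *
import pickle
np.set_printoptions(precision=4,suppress=True)
c=pickle.load(open('w5.pkl','rb')); f=lambda x,y,z:onz(c,(x/2+150,y/2),z)[:2]
H=np.array([f(248,105,.184),f(312,98,.184),f(319,164,.184),f(255,173,.184)]);print('handle',H.mean(0),'button',f(278,132,.194))
yw=lambda d:np.degrees(np.arctan2(d[1],d[0]))
print('handle yaw',yw(H[1]-H[0]),yw(H[2]-H[3]),yw(H[3]-H[0]),yw(H[2]-H[1]))
F=np.array([f(228,88,.11),f(356,82,.11),f(360,250,.11),f(241,256,.11)])
print('fork open mid',(F[0]+F[1])/2,'back mid',(F[2]+F[3])/2,'widths',np.linalg.norm(F[1]-F[0]),np.linalg.norm(F[2]-F[1]),'yaws',yw(F[2]-F[1]),yw(F[3]-F[0]),yw(F[1]-F[0]))
s=robot.get_state(); print(s['ee_pos'],yw(R.from_rotvec(s['tool_rot']).as_matrix()[:2,0]))
E
```

```text
handle [ 0.4848 -0.3146] button [ 0.4846 -0.3159]
handle yaw 108.43253708768827 110.25144714740469 16.794704182995677 18.603791268716076
fork open mid [ 0.4586 -0.3218] back mid [ 0.5323 -0.3025] widths 0.05938959595230734 0.07606536302346092 yaws 14.608592839981151 14.740385116271383 105.15397802804664
[ 0.5796 -0.2706  0.2935] 102.8728894796905
```

```bash

python3 -m crank '[[-0.1,-0.05,-0.05,0.01],[-0.2,-0.1,-0.1,0.02],[-0.3,-0.15,-0.15,0.031],[-0.4,-0.2,-0.2,0.031],[-0.5,-0.25,-0.25,0.031],[-0.6,-0.3,-0.3,0.031],[-0.7,-0.34,-0.35,0.031],[-0.79,-0.367,-0.4,0.031],[-0.79,-0.367,-0.4,0.031],[-0.79,-0.367,-0.4,0.031]]'
python3 - <<'E'
from h import *
s=robot.get_state(); M=R.from_rotvec(s['tool_rot']).as_matrix(); print(s['ee_pos'],np.degrees(np.arctan2(M[1,0],M[0,0])), (np.array([.4848,-.3148,.132])-s['ee_pos'])/.12)
E
```

```text
t: 9.77
ee_pos: [0.4853, -0.3136, 0.2457]
tool_rot: [-1.834, -2.549, -0.003]
ft_force: [0.7, 1.4, 0.3]
opening: 0.997
[ 0.48526026 -0.31361279  0.24565856] 108.51622659978943 [-0.00383553 -0.00989342 -0.94715466]
```

```bash

python3 -m crank '[[0,0,-0.15,0],[0,-0.01,-0.3,0],[0,-0.01,-0.45,0],[0,-0.01,-0.6,0],[0,-0.01,-0.75,0],[0,-0.01,-0.85,0],[0,-0.01,-0.92,0],[0,-0.01,-0.945,0],[0,-0.01,-0.945,0],[0,-0.01,-0.945,0]]'
python3 -m crank '[[0,0,0,0],[0,0,0,0],[0,0,0,0],[0,0,0,0],[0,0,0,0],[0,0,0,0],[0,0,0,0],[0,0,0,0],[0,0,0,0],[0,0,0,0]]' 1 20
python3 -m crank '[[0,0,0.1,0],[0,0,0.2,0],[0,0,0.3,0],[0,0,0.4,0],[0,0,0.5,0],[0,0,0.6,0],[0,0,0.7,0],[0,0,0.8,0],[0,0,0.9,0],[0,0,1,0]]'
```

```text
t: 10.6
ee_pos: [0.486, -0.3151, 0.1331]
tool_rot: [-1.835, -2.55, -0.003]
ft_force: [0.0, -1.1, 0.2]
opening: 1.004
t: 11.43
ee_pos: [0.4859, -0.3151, 0.133]
tool_rot: [-1.835, -2.55, -0.003]
ft_force: [-0.1, 0.6, -0.8]
opening: 0.325
t: 12.27
ee_pos: [0.4859, -0.315, 0.2543]
tool_rot: [-1.835, -2.55, -0.003]
ft_force: [-0.1, -0.4, -2.6]
opening: 0.273
```

```bash

python3 -m crank '[[0,0.1,0.1,0],[0.05,0.2,0.2,-0.01],[0.1,0.3,0.25,-0.02],[0.15,0.4,0.25,-0.03],[0.2,0.5,0.25,-0.04],[0.25,0.6,0.25,-0.05],[0.3,0.7,0.25,-0.06],[0.3,0.8,0.25,-0.07],[0.3,0.9,0.25,-0.08],[0.3,1,0.25,-0.0895]]'
python3 -m crank '[[0.05,0.1,0,0],[0.1,0.2,0,0],[0.15,0.3,0,0],[0.2,0.4,0,0],[0.25,0.5,0,0],[0.3,0.6,0,0],[0.35,0.7,0,0],[0.4,0.8,0,0],[0.45,0.9,0,0],[0.5,1,0,0]]'
python3 -m crank '[[0.05,0.1,0,0],[0.1,0.2,0,0],[0.15,0.3,0,0],[0.2,0.4,0,0],[0.25,0.5,0,0],[0.3,0.6,0,0],[0.35,0.7,0,0],[0.4,0.8,0,0],[0.45,0.9,0,0],[0.5,1,0,0]]'
python3 -m crank '[[0.05,0.1,0,0],[0.1,0.2,0,0],[0.15,0.3,0,0],[0.2,0.4,0,0],[0.25,0.5,0,0],[0.3,0.6,0,0],[0.4,0.7,0,0],[0.5,0.8,0,0],[0.6,0.9,0,0],[0.7,1,0,0]]'
python3 - <<'E'
from h import *
s=robot.get_state(); M=R.from_rotvec(s['tool_rot']).as_matrix(); print(s['ee_pos'],s['joint_positions'],np.degrees(np.arctan2(M[1,0],M[0,0])), (np.array([.7653,.178,.115])-s['ee_pos'])/.12)
for n in('side','top'):
  c=cam(n); cv2.imwrite(f'pics/{n}1.png',c['img'])
  if n=='side': a=c['img'][100:300,120:420]
cv2.imwrite('pics/s1.png',cv2.resize(a,(800,533),interpolation=cv2.INTER_CUBIC))
E
```

```text
t: 13.1
ee_pos: [0.5219, -0.1945, 0.2847]
tool_rot: [-2.176, -2.266, -0.002]
ft_force: [0.2, -0.4, -2.2]
opening: 0.274
t: 13.93
ee_pos: [0.5825, -0.0732, 0.2847]
tool_rot: [-2.176, -2.266, -0.002]
ft_force: [1.1, -0.3, -2.4]
opening: 0.276
t: 14.77
ee_pos: [0.6431, 0.048, 0.2847]
tool_rot: [-2.176, -2.266, -0.002]
ft_force: [0.5, -0.6, -2.0]
opening: 0.27
t: 15.6
ee_pos: [0.7278, 0.1692, 0.2845]
tool_rot: [-2.176, -2.266, -0.002]
ft_force: [0.0, -1.0, -0.6]
opening: 0.276
[0.72784147 0.16923567 0.28452384] [-0.39786078  0.52631034  0.22545177  1.05941676 -0.11362473  1.56592107
  1.40988468] 92.3341479264832 [ 0.31215443  0.07303612 -1.41269868]
```

View pics/s1.png

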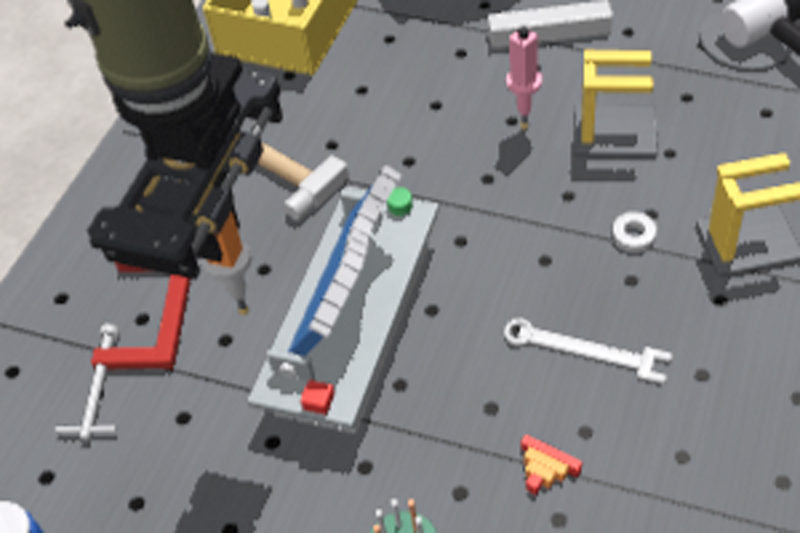

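```bash

python3 -m crank '[[0.15,0.06,0,0],[0.31,0.13,0,0],[0.31,0.13,-0.1,0],[0.31,0.13,-0.25,0],[0.31,0.13,-0.4,0],[0.31,0.13,-0.55,0],[0.31,0.13,-0.7,0],[0.31,0.13,-0.85,0],[0.31,0.13,-1,0],[0.31,0.13,-1,0]]'
python3 -m crank '[[0,0,-0.1,0],[0,0,-0.2,0],[0,0,-0.3,0],[0,0,-0.4,0],[0,0,-0.4,0],[0,0,-0.4,0],[0,0,-0.4,0],[0,0,-0.4,0],[0,0,-0.4,0],[0,0,-0.4,0]]' 1 6
python3 - <<'E'
from h import *
s=robot.get_state(); print(s['ee_pos'], s['ft_force'],(np.array([.708,.183,.115])-s['ee_pos'])/.12)
E
```

```text
t: 16.53
ee_pos: [0.7626, 0.1867, 0.1577]
tool_rot: [-2.168, -2.265, 0.009]
ft_force: [-1.0, -0.2, -4.1]
opening: 0.276
t: 17.37
ee_pos: [0.7631, 0.1868, 0.1107]
tool_rot: [-2.169, -2.265, 0.007]
ft_force: [-0.1, 0.1, -2.2]
opening: 0.274
[0.76305891 0.18676481 0.11067333] [-0.14535467  0.06339713 -2.21130957] [-0.45882427 -0.03137341  0.03605555]
```

```bash

python3 -m crank '[[-0.05,0,0,0],[-0.1,0,0,0],[-0.15,-0.01,0,0],[-0.2,-0.01,0,0],[-0.25,-0.01,0,0],[-0.3,-0.02,0,0],[-0.35,-0.02,0,0],[-0.4,-0.02,0,0],[-0.44,-0.02,0,0],[-0.44,-0.02,0,0]]'
python3 - <<'E'
from h import *
print(robot.get_state()['ft_force'])
c=cam('side'); cv2.imwrite('pics/side2.png',c['img'])
w=cam('wrist')
cv2.imwrite('pics/s2.png',np.hstack([cv2.resize(c['img'][150:300,140:290],(500,500),interpolation=cv2.INTER_CUBIC),cv2.resize(w['img'][:,220:420],(250,500))]))
E
```

```text
t: 18.2
ee_pos: [0.709, 0.1841, 0.1107]
tool_rot: [-2.168, -2.265, 0.009]
ft_force: [1.2, -0.4, -1.8]
opening: 0.277
[ 1.23039439 -0.37243352 -1.80330509]
```

View pics/s2.png

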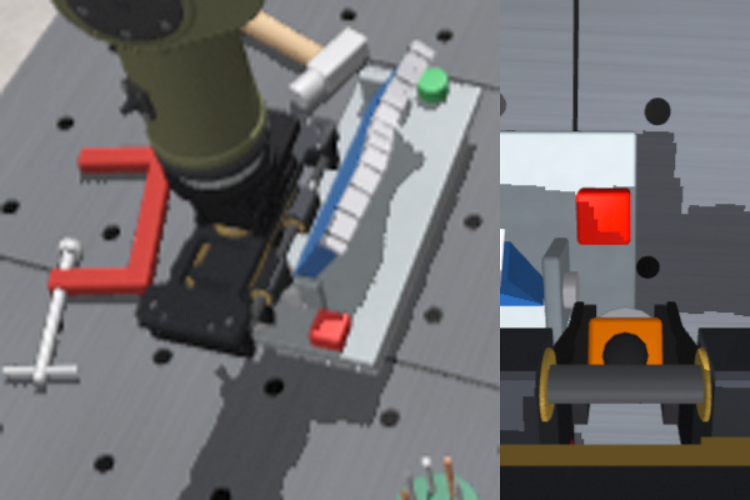

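```bash

python3 -m crank '[[0,0,0,0],[0,0,0,0],[0.1,0,0,0],[0.1,0,0.1,0],[0.1,0,0.25,0],[0.1,0,0.4,0],[0.1,0,0.55,0],[0.1,0,0.7,0],[0.1,0,0.85,0],[0.1,0,1,0]]' 1 45
python3 - <<'E'
from h import *
import pickle
c=cam('side'); s=robot.get_state(); g=np.array(s['ee_pos'])+[0,0,.0187]; print(s['ee_pos'],s['opening'])
pickle.dump((c,g),open('s3.pkl','wb'))
for d in (0,25,31,37):
  t=np.radians(d); a=.0423; P=g+.111*np.array([np.sin(t)*np.cos(a),np.sin(t)*np.sin(a),-np.cos(t)]); print(d,proj(c,P))
print(proj(c,g))
u,v=proj(c,g).astype(int); print(u,v)
im=c['img'][v-25:v+75,u-50:u+50]; cv2.imwrite('pics/s3.png',cv2.resize(im,(600,600),interpolation=cv2.INTER_CUBIC))
E
```

```text
t: 19.13
ee_pos: [0.721, 0.1841, 0.2321]
tool_rot: [-2.168, -2.264, 0.009]
ft_force: [0.5, -0.2, -3.2]
opening: 0.273
[0.72272196 0.18454523 0.23690207] 0.2760571097661648
0 [212.46243855 230.89803558]
25 [193.85594658 224.75130446]
31 [189.47754471 222.6699369 ]
37 [185.2094035  220.38420052]
[202.82722418 203.67934518]
202 203
```

View pics/s3.png

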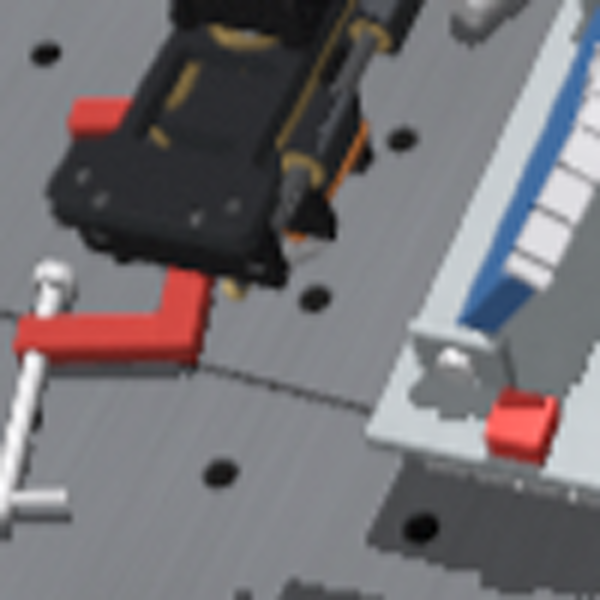

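```bash
python3 - <<'E'
from h import *
import pickle
from scipy.optimize import least_squares
c,g=pickle.load(open('s3.pkl','rb'))
g1=np.array([.7278,.1692,.2845+.0187]); print('upright pred',proj(c,g1-[0,0,.111]),'seen 211.1 216.2')
im=cv2.imread('pics/side1.png')
def brass(im,box):
    x0,y0,x1,y1=box; h=cv2.cvtColor(im[y0:y1,x0:x1],cv2.COLOR_BGR2HSV); m=cv2.inRange(h,(15,70,60),(35,255,255)); ys,xs=np.nonzero(m); return xs.mean()+x0,ys.mean()+y0,len(xs)
b1=brass(im,(204,208,218,224)); b2=brass(c['img'],(184,220,198,234)); print(b1,b2)
off=np.array(b1[:2])-proj(c,g1-[0,0,.111])
def P(q):
    t,s=q; a=.0423; L=.111+s; return g+L*np.array([np.sin(t)*np.cos(a),np.sin(t)*np.sin(a),-np.cos(t)])
for o in (0*off,off):
    r=least_squares(lambda q:proj(c,P(q))+o-np.array(b2[:2]),[.5,0],x_scale=[.1,.01]).x; print('lean',np.degrees(r[0]),'slip',r[1])
E
```

```text
upright pred [209.33301258 214.25230668] seen 211.1 216.2
(np.float64(211.14285714285714), np.float64(216.28571428571428), 7) (np.float64(190.22222222222223), np.float64(225.77777777777777), 9)
lean 28.28998485147193 slip 0.01305415654860997
lean 31.29820507169117 slip 0.007584112017474968
```

```bash
cat > path.py <<'E'
from fit import *
from scipy.interpolate import CubicSpline
p=pickle.load(open('p.pkl','rb')); x0,y0,al,ln=p[:4]; ca,sa=np.cos(al),np.sin(al)
sp=CubicSpline(-.09+.02*np.arange(10),p[4:14],bc_type='natural')
ax=np.array([-np.sin(ln)*ca,-np.sin(ln)*sa,np.cos(ln)])  # up the rib
ey=np.array([-sa,ca,0]); ex=np.array([ca,sa,0])
O=np.array([x0,y0,.077])+.02*ex
def ball(s):
    d=sp(s,1); n=np.hypot(1,d); return O+ey*(s-.005*d/n)+ax*(sp(s)+.005/n)
def tcp(s,press,D): # D=(Dx,Dz) tip minus TCP, free plunger
    return ball(s)-ax*press-ex*D[0]-np.array([0,0,D[1]])
E
python3 - <<'E'
from path import *
np.set_printoptions(precision=4,suppress=True)
f=[]
for i in range(8): robot.camera('side'); f.append(robot.get_state()['ft_force'])
print('base',np.mean(f,0),np.std(f,0))
s=robot.get_state(); T=tcp(-.092,-.015,(.060,-.088)); print(s['ee_pos'],T,(T-s['ee_pos'])/.12,'slopes',np.degrees(np.arctan(sp(np.arange(-.09,.1,.02),1))))
E
```

```text
base [ 0.1842  0.0907 -2.5576] [0.7474 0.505  0.4655]
[0.7208 0.1841 0.2288] [ 0.602  -0.0481  0.2585] [-0.9899 -1.9353  0.2474] slopes [-34.0308 -39.7081 -19.7482  21.9522  31.6091  22.874   -2.28   -15.0103
 -15.745  -14.5007]
```

```bash
python3 - <<'E'
from path import *
from scipy.optimize import least_squares
c,_=pickle.load(open('s3.pkl','rb')); g=np.array([.721,.1841,.2321+.0187])
for o in ([0,0],[1.8,2.0]):
    P=lambda q:g+ex*q[0]+np.array([0,0,q[1]])
    r=least_squares(lambda q:proj(c,P(q))+o-np.array([190.4,225.9]),[.06,-.1]).x; print(r,np.degrees(np.arctan2(r[0],-r[1])),np.hypot(*r))
E
python3 -m crank '[[0,0,0.2,0],[0,0,0.4,0],[0,0,0.5,0],[-0.1,-0.15,0.5,0],[-0.2,-0.3,0.5,0],[-0.3,-0.45,0.5,0],[-0.45,-0.6,0.5,0],[-0.6,-0.75,0.5,0],[-0.75,-0.9,0.5,0],[-0.9,-1,0.5,0]]'
python3 -m crank '[[-0.05,-0.15,0,0],[-0.1,-0.3,0,0],[-0.1,-0.45,0,0],[-0.1,-0.6,0,0],[-0.1,-0.75,0,0],[-0.1,-0.85,0,0],[-0.1,-0.93,-0.1,0],[-0.1,-0.93,-0.2,0],[-0.1,-0.93,-0.25,0],[-0.1,-0.93,-0.25,0]]'
python3 - <<'E'
from path import *
np.set_printoptions(precision=4,suppress=True)
robot.camera('top'); s=robot.get_state(); c=cam('side'); pickle.dump((c,s),open('s4.pkl','wb')); print(s['ee_pos'])
m=proj(c,marks(p)[0]); tp=proj(c,np.array(s['ee_pos'])+ex*.06-[0,0,.08]); print(m,tp,[proj(c,marks(p)[i]) for i in (4,9)])
u,v=m.astype(int); im=c['img'][v-45:v+55,u-60:u+40]; print(u,v)
cv2.imwrite('pics/s4.png',cv2.resize(im,(600,600),interpolation=cv2.INTER_CUBIC))
E
```

```text
[ 0.0604929  -0.10549305] 29.831260728481308 0.12160663328089004
[ 0.06332009 -0.09772318] 32.941366740885684 0.11644421047930928
t: 20.42
ee_pos: [0.6117, 0.0615, 0.2884]
tool_rot: [-2.17, -2.262, 0.014]
ft_force: [0.4, -0.3, -1.2]
opening: 0.272
t: 21.25
ee_pos: [0.5983, -0.0483, 0.255]
tool_rot: [-2.165, -2.26, 0.018]
ft_force: [-0.3, 1.0, -2.6]
opening: 0.273
[ 0.599  -0.0482  0.2564]
[264.389  165.6437] [268.224  160.9078] [array([252.3717, 190.5589]), array([239.3097, 220.6293])]
264 165
```

View pics/s4.png

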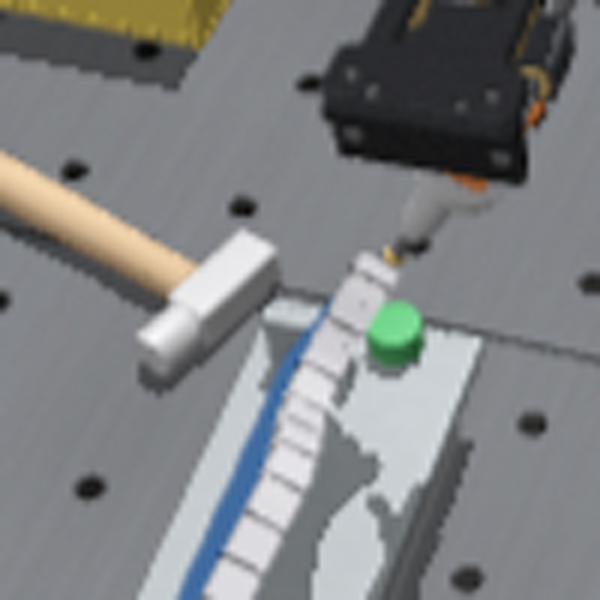

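```bash
python3 - <<'E'
from path import *
from scipy.optimize import least_squares
np.set_printoptions(precision=4,suppress=True)
c,s=pickle.load(open('s4.pkl','rb')); e=np.array(s['ee_pos'])
im=c['img'][150:175,250:285]; big=cv2.resize(im,None,fx=8,fy=8,interpolation=cv2.INTER_CUBIC); h=cv2.cvtColor(big,cv2.COLOR_BGR2HSV)
m=cv2.inRange(h,(14,70,70),(32,255,255)); N,l,st,ce=cv2.connectedComponentsWithStats(m); print([(ce[i]/8+[250-.44,150-.44],st[i,4]/64) for i in range(1,N) if st[i,4]>40])
for o in ([0,0],[2.1,-.9],[1.5,.5]):
    P=lambda q:e+ex*q[0]+np.array([0,0,q[1]])
    r=least_squares(lambda q:proj(c,P(q))+o-np.array([269,162.6]),[.06,-.08]).x
    q=r+[0,-.0187]; print(o,'D',r,'lean',np.degrees(np.arctan2(q[0],-q[1])),'L',np.hypot(*q))
    T=P(r)-O; print('  rib coords: y',T@ey,'along',T@ax,'across',T@np.cross(ey,ax),'edge',sp(-.09))
E
```

```text
[(array([268.8501, 162.4644]), np.float64(5.109375))]
[0, 0] D [ 0.0584 -0.0863] lean 29.101343051253007 L 0.12017381753697597
  rib coords: y -0.08914534787315533 along 0.11129860922868638 across -0.0041368251495959045 edge 0.08881718695372126
[2.1, -0.9] D [ 0.0649 -0.0916] lean 30.492179976212153 L 0.12796091298985768
  rib coords: y -0.08914534787315533 along 0.10344021962161805 across -0.0013180481984210151 edge 0.08881718695372126
[1.5, 0.5] D [ 0.0626 -0.0854] lean 31.021652455180565 L 0.12145077545722682
  rib coords: y -0.08914534787315533 along 0.10994098823090842 across -0.00011428905557255882 edge 0.08881718695372126
```

```bash
cat > q.py <<'E'
from path import *
import sys
np.set_printoptions(precision=4,suppress=True)
def force(n=8):
    f=[]
    for i in range(n): robot.camera('side'); f.append(robot.get_state()['ft_force'])
    f=np.array(f)-[0.18,0.09,-2.56]; return 'F %s axial %.2f'%(f.mean(0),(f@ax).mean())
E
python3 - <<'E'
from q import *
s=robot.get_state()
for pr in (-.006,0): print((tcp(-.092,pr,(.061,-.087))-s['ee_pos'])/.12)
print('per 3mm down axis',-ax*.003/.12)
print(force(8), robot.get_state()['ee_pos'])
E
```

```text
[ 0.0511  0.0032 -0.0633]
[ 0.077   0.0043 -0.1061]
per 3mm down axis [ 0.0129  0.0005 -0.0214]
F [-0.2826 -0.6581  0.381 ] axial 0.49 [ 0.5999 -0.05    0.2587]
```

```bash
python3 - <<'E'
from q import *
for i in range(8):
    s=robot.get_state(); print(np.round(s['t'],3),s['ee_pos'],s['joint_positions'],s['ft_force'],s['opening']); robot.camera('top')
E
```

```text
21.75 [ 0.5999 -0.05    0.2587] [-0.2349  0.2136  0.3229  1.525  -0.0656  1.4247  1.7036] [-0.0953  0.441  -1.5424] 0.2737993469978339
21.8 [ 0.5998 -0.0501  0.2586] [-0.2347  0.2136  0.3229  1.5251 -0.0656  1.4247  1.7036] [-0.7902 -0.7414 -1.1049] 0.27295080967355334
21.85 [ 0.5998 -0.0501  0.2585] [-0.2347  0.2136  0.3229  1.5251 -0.0656  1.4247  1.7036] [-0.3546  0.3208 -2.6862] 0.2735706561564531
21.9 [ 0.5998 -0.0501  0.2585] [-0.2347  0.2137  0.3229  1.5252 -0.0657  1.4247  1.7036] [ 0.0683 -0.3098 -2.9372] 0.2734252073435598
21.95 [ 0.5998 -0.0502  0.2584] [-0.2346  0.2137  0.3229  1.5252 -0.0656  1.4247  1.7036] [-0.5711  0.5302 -2.7552] 0.27124019706500335
22.0 [ 0.5997 -0.0502  0.2584] [-0.2346  0.2138  0.3229  1.5253 -0.0656  1.4247  1.7036] [-0.2199  0.2217 -2.2724] 0.27210724863334484
22.05 [ 0.5997 -0.0502  0.2583] [-0.2346  0.2138  0.3229  1.5253 -0.0656  1.4247  1.7036] [ 0.0114  0.5302 -2.9875] 0.2760447945437344
22.1 [ 0.5997 -0.0501  0.2583] [-0.2347  0.2139  0.3229  1.5253 -0.0656  1.4247  1.7036] [-0.8505  0.3331 -2.1976] 0.2713215386232076
```

```bash

python3 -m crank '[[0.01,0.01,-0.01,0],[0.02,0.02,-0.025,0],[0.03,0.02,-0.04,0],[0.04,0.02,-0.055,0],[0.05,0.02,-0.071,0],[0.05,0.02,-0.071,0],[0.05,0.02,-0.071,0],[0.05,0.02,-0.071,0],[0.05,0.02,-0.071,0],[0.05,0.02,-0.071,0]]'
python3 - <<'E'
from q import *
print(force(8)); s=robot.get_state(); print(s['ee_pos'],[(tcp(-.092,pr,(.061,-.087))-s['ee_pos'])/.12 for pr in (-.003,0)])
E
```

```text
t: 22.98
ee_pos: [0.6058, -0.0478, 0.25]
tool_rot: [-2.171, -2.262, 0.014]
ft_force: [-0.1, 0.6, -2.2]
opening: 0.274
F [-0.3644  0.0538 -0.2527] axial -0.03
[ 0.6057 -0.0477  0.2499] [array([ 0.0121, -0.0011, -0.0219]), array([ 0.0251, -0.0006, -0.0433])]
```

```bash

python3 -m crank '[[0.005,0,-0.01,0],[0.01,0,-0.02,0],[0.017,0,-0.03,0],[0.017,0,-0.03,0],[0.017,0,-0.03,0],[0.017,0,-0.03,0],[0.017,0,-0.03,0],[0.017,0,-0.03,0],[0.017,0,-0.03,0],[0.017,0,-0.03,0]]'
python3 - <<'E'
from q import *
print(force(8)); s=robot.get_state(); print(s['ee_pos'])
E
python3 -m crank '[[0.005,0,-0.01,0],[0.013,0,-0.021,0],[0.013,0,-0.021,0],[0.013,0,-0.021,0],[0.013,0,-0.021,0],[0.013,0,-0.021,0],[0.013,0,-0.021,0],[0.013,0,-0.021,0],[0.013,0,-0.021,0],[0.013,0,-0.021,0]]'
python3 - <<'E'
from q import *
print(force(8)); s=robot.get_state(); print(s['ee_pos'])
E
```

```text
t: 24.22
ee_pos: [0.6078, -0.0477, 0.2463]
tool_rot: [-2.17, -2.262, 0.014]
ft_force: [-0.3, -0.7, -1.7]
opening: 0.271
F [-0.3206 -0.0432  0.0581] axial 0.22
[ 0.6078 -0.0478  0.2462]
t: 25.45
ee_pos: [0.6093, -0.0477, 0.2437]
tool_rot: [-2.17, -2.262, 0.014]
ft_force: [0.3, -0.4, -2.0]
opening: 0.271
F [-0.1103 -0.3904  0.2421] axial 0.27
[ 0.6093 -0.0478  0.2437]
```

```bash

python3 -m crank '[[0.005,0,-0.01,0],[0.013,0,-0.021,0],[0.013,0,-0.021,0],[0.013,0,-0.021,0],[0.013,0,-0.021,0],[0.013,0,-0.021,0],[0.013,0,-0.021,0],[0.013,0,-0.021,0],[0.013,0,-0.021,0],[0.013,0,-0.021,0]]'
python3 - <<'E'
from q import *
print(force(8)); s=robot.get_state(); print(s['ee_pos'])
E
python3 -m crank '[[0.005,0,-0.01,0],[0.013,0,-0.021,0],[0.013,0,-0.021,0],[0.013,0,-0.021,0],[0.013,0,-0.021,0],[0.013,0,-0.021,0],[0.013,0,-0.021,0],[0.013,0,-0.021,0],[0.013,0,-0.021,0],[0.013,0,-0.021,0]]'
python3 - <<'E'
from q import *
print(force(8)); s=robot.get_state(); print(s['ee_pos']); c=cam('side'); pickle.dump((c,s),open('s5.pkl','wb'))
u,v=268,163; cv2.imwrite('pics/s5.png',cv2.resize(c['img'][v-25:v+25,u-25:u+25],(600,600),interpolation=cv2.INTER_CUBIC))
E
```

```text
t: 26.68
ee_pos: [0.6109, -0.0477, 0.2413]
tool_rot: [-2.17, -2.262, 0.014]
ft_force: [0.2, 0.5, -2.4]
opening: 0.27
F [-0.1398  0.2217 -0.143 ] axial -0.05
[ 0.6109 -0.0477  0.2412]
t: 27.92
ee_pos: [0.6124, -0.0478, 0.2388]
tool_rot: [-2.17, -2.262, 0.014]
ft_force: [-0.5, -0.3, -1.0]
opening: 0.274
F [-0.978  -0.0899  1.8187] axial 2.06
[ 0.6124 -0.0478  0.2387]
```

```bash
cat > rows.py <<'E'
from q import *
def rows(e,s0,s1,pr0,pr1,n=9,D=(.061,-.087)):
    out=[]
    for i in range(1,n+1):
        k=i/n; out.append(((tcp(s0+(s1-s0)*k,pr0+(pr1-pr0)*k,D)-e)/.12).round(3).tolist()+[0])
    out+= [out[-1]]*(10-n); print(str(out).replace(' ','').replace('0.','.') if 0 else str(out).replace(' ',''))
    return tcp(s1,pr1,D)
E
python3 - <<'E'
from rows import *
c,s=pickle.load(open('s5.pkl','rb')); 
# side bias from mark lines
e=robot.get_state()['ee_pos']; print(e,(e-tcp(-.092,.007,(.061,-.087))))
a=rows(e,-.092,-.072,.007,.010); b=rows(a,-.072,-.052,.010,.010)
E
```

```text
[ 0.6124 -0.0477  0.2387] [ 0.0001 -0.0001 -0.    ]
[[0.006,0.019,-0.013,0],[0.014,0.038,-0.026,0],[0.021,0.057,-0.039,0],[0.028,0.076,-0.053,0],[0.036,0.095,-0.066,0],[0.043,0.115,-0.08,0],[0.051,0.134,-0.095,0],[0.059,0.153,-0.109,0],[0.068,0.173,-0.125,0],[0.068,0.173,-0.125,0]]
[[0.007,0.019,-0.013,0],[0.015,0.039,-0.027,0],[0.022,0.058,-0.041,0],[0.03,0.076,-0.054,0],[0.036,0.094,-0.067,0],[0.043,0.112,-0.078,0],[0.048,0.129,-0.089,0],[0.053,0.146,-0.098,0],[0.057,0.161,-0.105,0],[0.057,0.161,-0.105,0]]
```

```bash

python3 -m crank '[[0.013,0.005,-0.025,0],[0.024,0.03,-0.042,0],[0.03,0.057,-0.053,0],[0.035,0.076,-0.065,0],[0.042,0.095,-0.075,0],[0.047,0.115,-0.087,0],[0.054,0.134,-0.1,0],[0.06,0.153,-0.111,0],[0.068,0.173,-0.125,0],[0.068,0.173,-0.125,0]]'
python3 - <<'E'
from rows import *
s=robot.get_state();e=s['ee_pos']; print(e,e-tcp(-.072,.010,(.061,-.087)),force(5)); e=robot.get_state()['ee_pos']; print(e-tcp(-.072,.010,(.061,-.087)))
a=rows(e,-.072,-.052,.010,.010); b=rows(a,-.052,-.032,.010,.010)
E
```

```text
t: 29.2
ee_pos: [0.6208, -0.0258, 0.2233]
tool_rot: [-2.169, -2.262, 0.013]
ft_force: [-0.6, 1.0, -0.8]
opening: 0.269
[ 0.6208 -0.0258  0.2233] [ 0.0002  0.0011 -0.0004] F [-1.3155  1.9786  1.4254] axial 1.86
[0.     0.0009 0.    ]
[[0.007,0.012,-0.014,0],[0.015,0.031,-0.027,0],[0.022,0.05,-0.041,0],[0.03,0.069,-0.054,0],[0.036,0.087,-0.067,0],[0.043,0.104,-0.079,0],[0.048,0.121,-0.089,0],[0.053,0.138,-0.098,0],[0.057,0.153,-0.105,0],[0.057,0.153,-0.105,0]]
[[0.002,0.014,-0.005,0],[0.004,0.028,-0.008,0],[0.004,0.042,-0.01,0],[0.004,0.056,-0.01,0],[0.003,0.07,-0.01,0],[0.001,0.085,-0.008,0],[-0.001,0.101,-0.005,0],[-0.005,0.117,-0.0,0],[-0.008,0.134,0.005,0],[-0.008,0.134,0.005,0]]
```

```bash

python3 -m crank '[[0.009,0.012,-0.018,0],[0.018,0.031,-0.034,0],[0.026,0.05,-0.048,0],[0.034,0.069,-0.061,0],[0.04,0.087,-0.074,0],[0.047,0.104,-0.086,0],[0.052,0.121,-0.096,0],[0.057,0.138,-0.105,0],[0.061,0.153,-0.112,0],[0.061,0.153,-0.112,0]]'
python3 - <<'E'
from rows import *
print(force(5)); e=robot.get_state()['ee_pos']; print(e-tcp(-.052,.011,(.061,-.087)))
a=rows(e,-.052,-.032,.011,.011); b=rows(a,-.032,-.012,.011,.0105)
E
```

```text
t: 30.28
ee_pos: [0.6279, -0.007, 0.2101]
tool_rot: [-2.168, -2.262, 0.012]
ft_force: [-1.0, -0.1, 0.5]
opening: 0.27
F [-1.7219  0.5271  2.7583] axial 3.24
[-0.      0.0005  0.0001]
[[0.003,0.01,-0.006,0],[0.004,0.024,-0.009,0],[0.005,0.038,-0.011,0],[0.004,0.052,-0.011,0],[0.003,0.066,-0.01,0],[0.001,0.081,-0.008,0],[-0.001,0.097,-0.005,0],[-0.004,0.113,-0.001,0],[-0.008,0.13,0.004,0],[-0.008,0.13,0.004,0]]
[[-0.004,0.017,0.006,0],[-0.009,0.035,0.013,0],[-0.014,0.052,0.02,0],[-0.02,0.069,0.028,0],[-0.025,0.087,0.036,0],[-0.031,0.105,0.044,0],[-0.037,0.122,0.053,0],[-0.044,0.14,0.062,0],[-0.05,0.158,0.072,0],[-0.05,0.158,0.072,0]]
```

```bash

python3 -m crank '[[-0.002,0.01,0.003,0],[-0.004,0.024,0.006,0],[-0.006,0.038,0.007,0],[-0.007,0.052,0.007,0],[-0.008,0.066,0.008,0],[-0.01,0.081,0.01,0],[-0.012,0.097,0.013,0],[-0.015,0.113,0.017,0],[-0.019,0.13,0.022,0],[-0.019,0.13,0.022,0]]'
python3 - <<'E'
from rows import *
print(force(7)); e=robot.get_state()['ee_pos']; print(e-tcp(-.032,.0085,(.061,-.087)))
a=rows(e,-.032,-.012,.0085,.0085)
E
```

```text
t: 31.37
ee_pos: [0.6254, 0.0085, 0.2131]
tool_rot: [-2.168, -2.262, 0.012]
ft_force: [-1.3, -2.0, 0.4]
opening: 0.27
F [-1.6467 -3.1168  2.2258] axial 2.82
[-0.0001  0.0001 -0.    ]
[[-0.004,0.016,0.006,0],[-0.008,0.034,0.012,0],[-0.013,0.051,0.019,0],[-0.018,0.068,0.026,0],[-0.024,0.086,0.034,0],[-0.029,0.104,0.042,0],[-0.035,0.121,0.05,0],[-0.041,0.139,0.059,0],[-0.047,0.157,0.068,0],[-0.047,0.157,0.068,0]]
```

```bash

python3 -m crank '[[-0.007,0.016,0.01,0],[-0.012,0.034,0.019,0],[-0.018,0.051,0.028,0],[-0.024,0.068,0.036,0],[-0.03,0.086,0.044,0],[-0.035,0.104,0.053,0],[-0.041,0.121,0.061,0],[-0.047,0.139,0.07,0],[-0.054,0.157,0.079,0],[-0.054,0.157,0.079,0]]'
python3 - <<'E'
from rows import *
print(force(7)); e=robot.get_state()['ee_pos']; print(e-tcp(-.012,.007,(.061,-.087)))
a=rows(e,-.012,.008,.007,.007)
E
```

```text
t: 32.55
ee_pos: [0.6189, 0.026, 0.2227]
tool_rot: [-2.17, -2.261, 0.014]
ft_force: [-0.6, -4.9, -0.5]
opening: 0.27
F [-1.2913 -5.6459  2.3214] axial 2.78
[-0.     -0.0011  0.0001]
[[-0.006,0.027,0.009,0],[-0.013,0.045,0.018,0],[-0.02,0.063,0.028,0],[-0.027,0.081,0.038,0],[-0.033,0.1,0.048,0],[-0.04,0.119,0.058,0],[-0.047,0.138,0.068,0],[-0.053,0.157,0.077,0],[-0.059,0.177,0.085,0],[-0.059,0.177,0.085,0]]
```

```bash

python3 -m crank '[[-0.007,0.023,0.011,0],[-0.015,0.043,0.022,0],[-0.023,0.063,0.033,0],[-0.03,0.081,0.043,0],[-0.037,0.1,0.054,0],[-0.044,0.119,0.065,0],[-0.051,0.138,0.075,0],[-0.057,0.157,0.084,0],[-0.063,0.175,0.092,0],[-0.063,0.175,0.092,0]]'
python3 - <<'E'
from rows import *
print(force(7)); e=robot.get_state()['ee_pos']; print(e-tcp(.008,.006,(.061,-.087)))
a=rows(e,.008,.028,.006,.006)
E
```

```text
t: 33.73
ee_pos: [0.6113, 0.0485, 0.2338]
tool_rot: [-2.168, -2.262, 0.012]
ft_force: [-1.0, -1.5, -0.3]
opening: 0.269
F [-1.5668 -1.4257  2.3095] axial 2.82
[-0.      0.0011 -0.0001]
[[-0.005,0.011,0.008,0],[-0.01,0.031,0.015,0],[-0.015,0.052,0.021,0],[-0.018,0.072,0.026,0],[-0.022,0.092,0.03,0],[-0.024,0.113,0.033,0],[-0.026,0.133,0.035,0],[-0.028,0.154,0.036,0],[-0.029,0.174,0.036,0],[-0.029,0.174,0.036,0]]
```

```bash

python3 -m crank '[[-0.007,0.011,0.011,0],[-0.013,0.031,0.02,0],[-0.019,0.052,0.027,0],[-0.023,0.072,0.034,0],[-0.028,0.092,0.04,0],[-0.03,0.113,0.043,0],[-0.032,0.133,0.045,0],[-0.034,0.154,0.046,0],[-0.035,0.174,0.046,0],[-0.035,0.174,0.046,0]]'
python3 - <<'E'
from rows import *
print(force(7)); e=robot.get_state()['ee_pos']; print(e-tcp(.028,.0045,(.061,-.087)))
a=rows(e,.028,.05,.0045,.0045)
E
```

```text
t: 34.92
ee_pos: [0.6071, 0.071, 0.239]
tool_rot: [-2.165, -2.263, 0.01]
ft_force: [-1.5, -0.6, -0.7]
opening: 0.277
F [-1.1177  1.1343  1.1669] axial 1.55
[-0.      0.0007 -0.0001]
[[-0.001,0.017,0.0,0],[-0.001,0.039,-0.001,0],[-0.0,0.061,-0.003,0],[0.0,0.083,-0.006,0],[0.001,0.104,-0.009,0],[0.003,0.126,-0.013,0],[0.005,0.147,-0.017,0],[0.006,0.168,-0.022,0],[0.008,0.189,-0.026,0],[0.008,0.189,-0.026,0]]
```

```bash

python3 -m crank '[[0.007,0.012,-0.012,0],[0.01,0.034,-0.018,0],[0.012,0.056,-0.023,0],[0.013,0.078,-0.027,0],[0.014,0.1,-0.03,0],[0.016,0.122,-0.034,0],[0.018,0.144,-0.038,0],[0.019,0.166,-0.043,0],[0.021,0.187,-0.047,0],[0.021,0.187,-0.047,0]]'
python3 - <<'E'
from rows import *
print(force(8)); e=robot.get_state()['ee_pos']; print(e-tcp(.05,.007,(.061,-.087)))
a=rows(e,.05,.072,.007,.007)
E
```

```text
t: 36.1
ee_pos: [0.6096, 0.0939, 0.2333]
tool_rot: [-2.164, -2.263, 0.01]
ft_force: [-0.2, 0.6, -0.3]
opening: 0.273
F [-1.4096  1.2934  1.6768] axial 2.14
[ 0.0001  0.0007 -0.0003]
[[0.001,0.015,-0.002,0],[0.003,0.035,-0.007,0],[0.005,0.056,-0.012,0],[0.007,0.077,-0.017,0],[0.01,0.097,-0.023,0],[0.012,0.118,-0.028,0],[0.014,0.138,-0.033,0],[0.016,0.158,-0.038,0],[0.018,0.179,-0.042,0],[0.018,0.179,-0.042,0]]
```

Press about 4.7 mm. I'll continue with a touch more.

```bash

python3 -m crank '[[0.003,0.015,-0.006,0],[0.006,0.035,-0.012,0],[0.009,0.056,-0.018,0],[0.011,0.077,-0.023,0],[0.014,0.097,-0.029,0],[0.016,0.118,-0.034,0],[0.018,0.138,-0.039,0],[0.02,0.158,-0.044,0],[0.022,0.179,-0.048,0],[0.022,0.179,-0.048,0]]'
python3 - <<'E'
from rows import *
print(force(8)); e=robot.get_state()['ee_pos']; print(e-tcp(.072,.0077,(.061,-.087)))
a=rows(e,.072,.093,.0077,.0077)
E
```

```text
t: 37.33
ee_pos: [0.6121, 0.1162, 0.2276]
tool_rot: [-2.163, -2.263, 0.008]
ft_force: [-1.0, 0.8, -0.8]
opening: 0.266
F [-1.1607  1.3574  1.7297] axial 2.05
[0.     0.0009 0.    ]
[[0.002,0.012,-0.005,0],[0.004,0.031,-0.009,0],[0.006,0.05,-0.014,0],[0.007,0.07,-0.018,0],[0.009,0.089,-0.022,0],[0.011,0.109,-0.027,0],[0.013,0.128,-0.031,0],[0.015,0.148,-0.035,0],[0.016,0.167,-0.04,0],[0.016,0.167,-0.04,0]]
```

```bash

python3 -m crank '[[0.004,0.012,-0.009,0],[0.007,0.031,-0.014,0],[0.009,0.05,-0.019,0],[0.01,0.07,-0.023,0],[0.012,0.089,-0.027,0],[0.014,0.109,-0.032,0],[0.016,0.128,-0.036,0],[0.018,0.148,-0.04,0],[0.019,0.167,-0.045,0],[0.019,0.167,-0.045,0]]'
python3 - <<'E'
from rows import *
print(force(8)); e=robot.get_state()['ee_pos']; print(e,e-tcp(.093,.0083,(.061,-.087)))
c=cam('side'); cv2.imwrite('pics/side6.png',c['img'])
E
```

```text
t: 38.57
ee_pos: [0.6143, 0.1371, 0.2222]
tool_rot: [-2.162, -2.263, 0.007]
ft_force: [-0.3, 1.8, 0.2]
opening: 0.273
F [-1.149   1.1449  2.0957] axial 2.36
[0.6142 0.1368 0.2225] [-0.0001  0.0008 -0.0001]
```

```bash

python3 -m crank '[[-0.06,0,0.1,0],[-0.12,0,0.2,0],[-0.2,0.05,0.3,0],[-0.28,0.1,0.35,0],[-0.36,0.15,0.35,0],[-0.44,0.2,0.35,0],[-0.52,0.27,0.35,0],[-0.52,0.34,0.35,0],[-0.52,0.34,0.35,0],[-0.52,0.34,0.35,0]]'
python3 -m crank '[[0,0,-0.1,0],[0,0,-0.2,0],[0,0,-0.3,0],[0,0,-0.4,0],[0,0,-0.5,0],[0,0,-0.6,0],[0,0,-0.7,0],[0,0,-0.75,0],[0,0,-0.75,0],[0,0,-0.75,0]]'
python3 - <<'E'
from rows import *
c=cam('side'); s=robot.get_state(); e=s['ee_pos']; pickle.dump((c,s),open('s7.pkl','wb')); cv2.imwrite('pics/side7.png',c['img']); print(e,(np.array([.552,.178,.1103])-e)/.12)
E
```

```text
t: 39.85
ee_pos: [0.5517, 0.1784, 0.264]
tool_rot: [-2.16, -2.265, 0.008]
ft_force: [0.4, -0.2, -2.4]
opening: 0.275
t: 40.68
ee_pos: [0.5517, 0.1784, 0.1737]
tool_rot: [-2.16, -2.265, 0.008]
ft_force: [-1.3, -0.6, -2.9]
opening: 0.275
[0.5521 0.1786 0.1744] [-0.0006 -0.0047 -0.5344]
```

```bash

python3 -m crank '[[0,0,-0.1,0],[0,0,-0.2,0],[0,0,-0.3,0],[0,0,-0.4,0],[0,0,-0.5,0],[0,0,-0.53,0],[0,0,-0.53,0],[0,0,-0.53,0],[0,0,-0.53,0],[0,0,-0.53,0]]' 1 12
python3 -m crank '[[0.06,0,0,0],[0.12,0,0,0],[0.18,0,0,0],[0.24,0.01,0,0],[0.3,0.01,0,0],[0.36,0.01,0,0],[0.42,0.01,0.01,0],[0.48,0.01,0.02,0],[0.54,0.01,0.03,0],[0.605,0.01,0.04,0]]'
python3 - <<'E'
from rows import *
print(robot.get_state()['ee_pos'],robot.get_state()['ft_force']); robot.camera('top');e=robot.get_state()['ee_pos']; print(e,(np.array([.625,.1795,.115])-e)/.12,robot.get_state()['ft_force'])
E
```

```text
t: 41.57
ee_pos: [0.5527, 0.1788, 0.1117]
tool_rot: [-2.161, -2.265, 0.004]
ft_force: [0.1, -0.4, -2.2]
opening: 0.275
t: 42.4
ee_pos: [0.6258, 0.1809, 0.1165]
tool_rot: [-2.159, -2.265, 0.003]
ft_force: [-2.9, 2.5, -2.8]
opening: 0.275
[0.6258 0.1809 0.1165] [-2.9395  2.5076 -2.7886]
[0.6275 0.1807 0.1167] [-0.021  -0.01   -0.0139] [-1.2052  2.738  -2.4327]
```

```bash

python3 -m crank '[[0,0,0,0],[-0.1,0,0,0],[-0.2,0,0.05,0],[-0.25,0,0.15,0],[-0.3,0,0.3,0],[-0.3,0,0.45,0],[-0.3,0,0.6,0],[-0.3,0,0.75,0],[-0.3,0,0.9,0],[-0.3,0,1,0]]' 1 40
python3 - <<'E'
from rows import *
for i in range(3): robot.camera('top')
s=robot.get_state(); e=np.array(s['ee_pos']); c=cam('side'); w=cam('wrist'); pickle.dump((c,w,s),open('s8.pkl','wb')); print(e)
g=e+[0,0,.0187]; u,v=proj(c,g-[0,0,.05]).astype(int); print(u,v,'tip pred',proj(c,g-[0,0,.117]),'collar',proj(c,g-[0,0,.037]))
A=cv2.resize(c['img'][v-35:v+35,u-35:u+35],(560,560),interpolation=cv2.INTER_CUBIC)
cv2.imwrite('pics/s8.png',np.hstack([A,cv2.resize(w['img'][180:360,270:350],(240,560))]))
E
```

```text
t: 43.28
ee_pos: [0.5933, 0.1802, 0.2401]
tool_rot: [-2.164, -2.268, -0.006]
ft_force: [0.8, 0.3, -1.8]
opening: 0.276
[0.5927 0.1805 0.2382]
259 227 tip pred [262.7413 243.1848] collar [258.9992 224.4581]
```

View pics/s8.png

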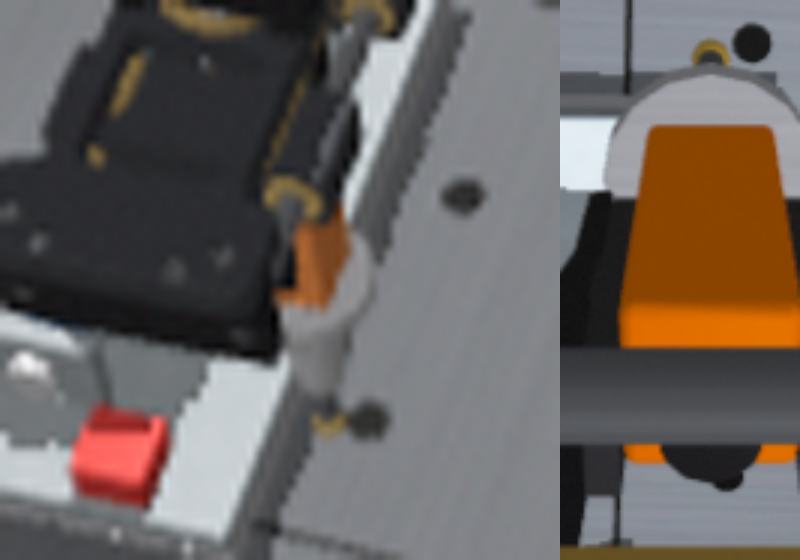

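```bash
python3 - <<'E'
from rows import *
c,w,s=pickle.load(open('s8.pkl','rb')); e=np.array(s['ee_pos']); g=e+[0,0,.0187]
m=cv2.inRange(cv2.cvtColor(w['img'],cv2.COLOR_BGR2HSV),(15,90,60),(32,255,255))[185:204,305:335]; ys,xs=np.nonzero(m); uv=np.array([xs.mean()+305,ys.mean()+185]); print(uv,len(xs))
for L in (.111,.115,.119): 
    P=onz(w,uv,g[2]-L); d=P-g; print(L,d,'lean x',np.degrees(np.arctan2(d@ex,L)),'lean y',np.degrees(np.arctan2(d@ey,L)))
print(tri(w,uv,c,(265-1.8,245.1-2))[0]-g, tri(w,uv,c,(265,245.1)))
# handle top-face edges (orange bright/dark) -> handle top z along row cols
h=cv2.cvtColor(w['img'],cv2.COLOR_BGR2HSV); col=h[170:340,320]; 
print([(170+i,tuple(int(k) for k in col[i])) for i in range(0,170,6)])
E
```

```text
[319.9348 196.0652] 46
0.111 [-0.0088  0.0009 -0.111 ] lean x -4.534976849277292 lean y 0.648840317882196
0.115 [-0.0077  0.001  -0.115 ] lean x -3.8085494315567834 lean y 0.642737352328278
0.119 [-0.0066  0.001  -0.119 ] lean x -3.129845643154423 lean y 0.6370446570225531
[-0.0049  0.0012 -0.1144] (array([0.5869, 0.1816, 0.1354]), np.float64(9.63555748343973e-05))
[(170, (105, 23, 156)), (176, (110, 25, 154)), (182, (112, 25, 154)), (188, (104, 27, 158)), (194, (22, 177, 127)), (200, (120, 8, 101)), (206, (124, 11, 169)), (212, (116, 12, 169)), (218, (116, 12, 167)), (224, (15, 255, 137)), (230, (15, 255, 139)), (236, (15, 255, 140)), (242, (15, 255, 140)), (248, (15, 255, 140)), (254, (15, 255, 140)), (260, (15, 255, 138)), (266, (15, 255, 139)), (272, (15, 255, 139)), (278, (15, 255, 171)), (284, (15, 255, 226)), (290, (15, 255, 226)), (296, (98, 18, 58)), (302, (110, 23, 68)), (308, (110, 19, 81)), (314, (108, 14, 92)), (320, (110, 17, 88)), (326, (160, 24, 32)), (332, (120, 25, 31)), (338, (111, 23, 152))]
```

```bash

python3 -m crank '[[-0.02,-0.1,0.1,0],[-0.04,-0.2,0.2,0.01],[-0.06,-0.3,0.3,0.02],[-0.08,-0.4,0.35,0.03],[-0.1,-0.5,0.35,0.04],[-0.12,-0.6,0.35,0.05],[-0.14,-0.7,0.35,0.06],[-0.16,-0.8,0.35,0.07],[-0.18,-0.9,0.35,0.08],[-0.2,-1,0.35,0.0895]]'
python3 -m crank '[[-0.02,-0.1,0,0],[-0.04,-0.2,0,0],[-0.06,-0.3,0,0],[-0.08,-0.4,0,0],[-0.1,-0.5,0,0],[-0.12,-0.6,0,0],[-0.14,-0.7,0,0],[-0.16,-0.8,0,0],[-0.18,-0.9,0,0],[-0.2,-1,0,0]]'
python3 -m crank '[[-0.02,-0.1,0,0],[-0.04,-0.2,0,0],[-0.06,-0.3,0,0],[-0.08,-0.4,0,0],[-0.1,-0.5,0,0],[-0.12,-0.6,0,0],[-0.14,-0.7,0,0],[-0.16,-0.8,0,0],[-0.18,-0.9,0,0],[-0.2,-1,0,0]]'
python3 -m crank '[[-0.02,-0.1,0,0],[-0.04,-0.2,0,0],[-0.06,-0.3,0,0],[-0.08,-0.4,0,0],[-0.1,-0.5,0,0],[-0.12,-0.6,0,0],[-0.14,-0.7,0,0],[-0.16,-0.8,0,0],[-0.18,-0.9,0,0],[-0.2,-1,0,0]]'
python3 - <<'E'
from rows import *
s=robot.get_state();e=s['ee_pos'];M=R.from_rotvec(s['tool_rot']).as_matrix();yw=np.degrees(np.arctan2(M[1,0],M[0,0])); print(e,yw,(108.5-yw)/180,(np.array([.487,-.3147,.25])-e)/.12)
E
```

```text
t: 44.37
ee_pos: [0.5665, 0.0584, 0.2774]
tool_rot: [-1.822, -2.547, 0.007]
ft_force: [1.1, 0.1, -2.4]
opening: 0.274
t: 45.2
ee_pos: [0.5422, -0.0627, 0.2774]
tool_rot: [-1.822, -2.547, 0.007]
ft_force: [-1.0, 0.1, -2.8]
opening: 0.273
t: 46.03
ee_pos: [0.518, -0.1839, 0.2774]
tool_rot: [-1.822, -2.547, 0.007]
ft_force: [0.7, 0.2, -2.7]
opening: 0.272
t: 46.87
ee_pos: [0.4937, -0.3051, 0.2773]
tool_rot: [-1.821, -2.547, 0.007]
ft_force: [-0.0, -1.1, -2.4]
opening: 0.27
[ 0.4937 -0.3051  0.2773] 108.8524021239253 -0.001957789577362787 [-0.0561 -0.0804 -0.2279]
```

```bash

python3 -m crank '[[-0.02,-0.04,0,0],[-0.056,-0.08,-0.03,0],[-0.056,-0.08,-0.06,0],[-0.056,-0.08,-0.1,0],[-0.056,-0.08,-0.1,0],[-0.056,-0.08,-0.1,0],[-0.056,-0.08,-0.1,0],[-0.056,-0.08,-0.1,0],[-0.056,-0.08,-0.1,0],[-0.056,-0.08,-0.1,0]]'
python3 - <<'E'
from rows import *
s=robot.get_state();e=np.array(s['ee_pos']);print(e,(np.array([.487,-.3147,.144])-e)/.12)
c=cam('side'); g=e+[0,0,.0187]
h=cv2.cvtColor(c['img'],cv2.COLOR_BGR2HSV); t=proj(c,g+[-.005,0,-.115])+[1.8,2]; u,v=t.astype(int); print('tip exp',t)
m=cv2.inRange(h,(15,90,60),(32,255,255))[v-6:v+7,u-6:u+7]; ys,xs=np.nonzero(m); print(len(xs),xs.mean()+u-6 if len(xs) else 0,ys.mean()+v-6 if len(xs) else 0)
cv2.imwrite('pics/side9.png',c['img'])
E
```

```text
t: 47.7
ee_pos: [0.4872, -0.3146, 0.2656]
tool_rot: [-1.821, -2.547, 0.007]
ft_force: [0.3, 0.0, -1.9]
opening: 0.275
[ 0.4872 -0.3146  0.2656] [-0.0016 -0.001  -1.0129]
tip exp [357.6304 112.3251]
5 355.8 111.4
```

```bash

python3 -m crank '[[0,0,-0.12,0],[0,0,-0.24,0],[0,0,-0.36,0],[0,0,-0.48,0],[0,0,-0.6,0],[0,0,-0.72,0],[0,0,-0.82,0],[0,0,-0.9,0],[0,0,-0.96,0],[0,0,-0.98,0]]'
python3 -m crank '[[0,0,-0.01,0],[0,0,-0.02,0],[0,0,-0.03,0],[0,0,-0.04,0],[0,0,-0.05,0],[0,0,-0.06,0],[0,0,-0.07,0],[0,0,-0.08,0],[0,0,-0.085,0],[0,0,-0.085,0]]' 1 8
python3 - <<'E'
from rows import *
print(force(6),robot.get_state()['ee_pos'])
E
```

```text
t: 48.58
ee_pos: [0.4867, -0.3143, 0.1468]
tool_rot: [-1.82, -2.546, 0.007]
ft_force: [-0.3, 0.1, -3.1]
opening: 0.274
t: 49.42
ee_pos: [0.4868, -0.3144, 0.1383]
tool_rot: [-1.821, -2.546, 0.006]
ft_force: [-3.3, 2.4, 7.5]
opening: 0.277
F [-3.8562  2.0695  9.4394] axial 10.02 [ 0.4868 -0.3144  0.1383]
```

```bash

python3 -m crank '[[0,0,0,0],[0,0,0,0],[0,0,-0.01,0],[0,0,-0.01,0],[0,0,-0.01,0],[0,0,-0.01,0],[0,0,-0.01,0],[0,0,-0.01,0],[0,0,-0.01,0],[0,0,-0.01,0]]' 1 3
python3 - <<'E'
from rows import *
print(force(5),robot.get_state()['ee_pos'])
E
python3 -m crank '[[0,0,0,0],[0,0,0,0],[0,0,0,0],[0,0,0,0],[0,0,0,0],[0,0,0,0],[0,0,0,0],[0,0,0,0],[0,0,0,0],[0,0,0,0]]' 0.2 3
python3 - <<'E'
from rows import *
c=cam('side'); w=cam('wrist'); s=robot.get_state(); pickle.dump((c,w,s),open('s10.pkl','wb')); cv2.imwrite('pics/s10w.png',w['img']); cv2.imwrite('pics/s10.png',c['img'])
g=np.array(s['ee_pos']); print(force(4),s['opening'])
h=cv2.cvtColor(w['img'],cv2.COLOR_BGR2HSV); m=cv2.inRange(h,(8,200,60),(19,255,255)); m[:190]=0; n,l,st,ce=cv2.connectedComponentsWithStats(m); print([(st[i].tolist(),ce[i].round(1).tolist()) for i in range(1,n) if st[i,4]>100])
P=lambda x,y,z:proj(w,[.4848+x,-.315+y,z]).round(1); print('pred top',P(0,0,.184),'mid',P(0,0,.151),'bot',P(0,0,.118))
E
```

```text
t: 50.55
ee_pos: [0.4872, -0.3146, 0.1375]
tool_rot: [-1.821, -2.547, 0.006]
ft_force: [-1.2, 0.6, 5.0]
opening: 0.275
F [-0.8675  0.3803  7.8807] axial 7.18 [ 0.4872 -0.3145  0.1376]
t: 51.63
ee_pos: [0.4872, -0.3145, 0.1375]
tool_rot: [-1.821, -2.547, 0.006]
ft_force: [0.3, 0.6, -0.2]
opening: 0.404
F [ 0.1426 -0.4523  2.6583] axial 2.21 0.398333294907597
[([291, 221, 61, 71, 3714], [320.8, 258.6])]
pred top [320.7 304.8] mid [320.1 265.6] bot [319.8 238.8]
```

```bash

python3 -m crank '[[0,0,0,0],[0,0,0,0],[0,0,0,0],[0,0,0.1,0],[0,0,0.25,0],[0,0,0.4,0],[0,0,0.55,0],[0,0,0.7,0],[0,0,0.85,0],[0,0,1,0]]' -1
python3 -m crank '[[0.1,0.05,0.1,0],[0.2,0.1,0.2,0],[0.3,0.15,0.3,0],[0.4,0.2,0.3,0],[0.5,0.25,0.3,0],[0.6,0.3,0.3,0],[0.7,0.35,0.3,0],[0.8,0.4,0.3,0],[0.8,0.4,0.3,0],[0.8,0.4,0.3,0]]'
python3 - <<'E'
from rows import *
robot.camera('top'); s=robot.get_state(); w=cam('wrist'); c=cam('side'); t=cam('top'); a=cv2.imread('pics/side0.png'); tt=cv2.imread('pics/top0.png')
def blob(im,box,lo=(5,150,80),hi=(18,255,255)):
    x0,y0,x1,y1=box; m=cv2.inRange(cv2.cvtColor(im[y0:y1,x0:x1],cv2.COLOR_BGR2HSV),lo,hi); ys,xs=np.nonzero(m); return xs.mean()+x0,ys.mean()+y0,len(xs),xs.min()+x0,xs.max()+x0,ys.min()+y0,ys.max()+y0
B=(340,90,370,140); print('side handle before',blob(a,B),'now',blob(c['img'],B))
print('diff px near fork',(np.abs(a[80:180,320:420].astype(int)-c['img'][80:180,320:420]).sum(2)>90).sum(),' rib/rest',(np.abs(a[150:270,140:300].astype(int)-c['img'][150:270,140:300]).sum(2)>90).sum(),(np.abs(a[170:400,150:400].astype(int)-c['img'][170:400,150:400]).sum(2)>90).sum())
h=cv2.cvtColor(w['img'],cv2.COLOR_BGR2HSV); m=cv2.inRange(h,(8,200,60),(19,255,255)); n,l,st,ce=cv2.connectedComponentsWithStats(m[:250]); print([(st[i].tolist(),ce[i].round(1).tolist()) for i in range(1,n) if st[i,4]>100])
print('pred top',proj(w,[.4848,-.315,.184]),proj(w,[.4848,-.315,.118]),s['ee_pos'])
m=(h[...,2]<70)[:200,200:420].astype(np.uint8); cv2.imwrite('pics/w11.png',cv2.resize(w['img'][:220,200:450],(800,704)))
cv2.imwrite('pics/w11.png',cv2.resize(w['img'][:220,200:450],(660,580)))
E
```

```text
t: 52.77
ee_pos: [0.4872, -0.3147, 0.2596]
tool_rot: [-1.822, -2.548, 0.005]
ft_force: [0.8, -0.2, -0.9]
opening: 0.986
t: 53.6
ee_pos: [0.5835, -0.266, 0.2946]
tool_rot: [-1.819, -2.547, 0.007]
ft_force: [-0.3, 0.6, 0.3]
opening: 0.999
side handle before (np.float64(355.7535211267606), np.float64(115.32394366197184), 142, np.int64(352), np.int64(360), np.int64(105), np.int64(124)) now (np.float64(355.74825174825173), np.float64(115.92307692307692), 143, np.int64(352), np.int64(360), np.int64(105), np.int64(125))
diff px near fork 39  rib/rest 1754 6866
[([287, 41, 30, 39, 317], [306.7, 66.2])]
pred top [300.0632  59.1041] [303.6276  67.0071] [ 0.5828 -0.267   0.295 ]
```

```bash
python3 - <<'E'
from rows import *
c=cam('side')['img']; a=cv2.imread('pics/side0.png'); t0=cv2.imread('pics/top0.png'); t=cam('top')['img']
def blob(im,box,lo,hi):
    x0,y0,x1,y1=box; m=cv2.inRange(cv2.cvtColor(im[y0:y1,x0:x1],cv2.COLOR_BGR2HSV),lo,hi); ys,xs=np.nonzero(m); return (xs.mean().round(1)+x0,ys.mean().round(1)+y0,len(xs)) if len(xs) else None
for n,b,lo,hi in [('blue rib',(210,150,290,270),(100,120,40),(125,255,255)),('green',(255,165,285,190),(50,120,60),(80,255,255)),('red',(228,238,250,258),(0,150,80),(8,255,255)),('magnet',(310,258,342,290),(0,120,80),(18,255,255)),('tin',(250,285,295,335),(60,60,20),(90,255,255)),('flange',(345,175,372,198),(0,0,170),(180,60,255)),('spanner',(305,215,375,247),(0,0,170),(180,60,255)),('fork',(330,110,372,165),(22,150,80),(32,255,255)),('brush',(165,355,262,390),(8,60,100),(25,255,255)),('tube',(300,98,352,120),(0,0,150),(180,40,255)),('pink',(305,105,328,150),(150,40,80),(179,255,255))]:
    print(n,blob(a,b,lo,hi),blob(c,b,lo,hi))
E
```

```text
blue rib (np.float64(240.0), np.float64(209.9), 200) (np.float64(240.0), np.float64(209.9), 200)
green (np.float64(269.5), np.float64(177.2), 29) (np.float64(269.6), np.float64(177.5), 27)
red (np.float64(238.7), np.float64(248.6), 104) (np.float64(238.7), np.float64(248.6), 102)
magnet (np.float64(324.7), np.float64(274.1), 218) (np.float64(324.4), np.float64(273.7), 289)
tin (np.float64(272.4), np.float64(313.4), 736) (np.float64(272.4), np.float64(313.5), 738)
flange (np.float64(357.4), np.float64(185.6), 136) (np.float64(357.4), np.float64(185.5), 141)
spanner (np.float64(341.2), np.float64(230.5), 389) (np.float64(342.3), np.float64(230.8), 375)
fork (np.float64(345.1), np.float64(136.8), 135) (np.float64(345.1), np.float64(137.0), 129)
brush (np.float64(236.6), np.float64(374.8), 386) (np.float64(236.7), np.float64(374.7), 383)
tube (np.float64(326.0), np.float64(105.4), 328) (np.float64(326.0), np.float64(105.4), 331)
pink (np.float64(316.0), np.float64(125.6), 298) (np.float64(316.0), np.float64(125.6), 298)
```

Nothing shifted (the small spanner and magnet differences come from shadow), so I'm handing in.

```bash
python3 -c "
from station import robot
print(robot.get_state()['t']); print(robot.close_job())"
```

```text
53.9
the job is handed in; nothing more can be done
None
```

The job is handed in at t = 53.9 s. The probe ran the whole curved edge in one pass, from m0 (green end) to m9 (red end), and now hangs back in its fork.

- **Lean:** The moves cannot tilt the tool, so I swung the probe in a light grip against the fixture plate's edge. It leaned about 30–31° against the rib's 31.2°. After the trace I swung it back the same way.
- **Press:** At the stops along the way the axial force was about 1.6–3.2 N. That puts the plunger at roughly 2–10 mm, good to about 1 mm. So it looks neither lifted nor bottomed, but the press was uneven: most at m2, least at m6. I have no readings between stops.
- **Side force:** On the steepest climb, near m4, the side force along the rib rose to 5.6 N, from friction.
- **Probe in the grip:** It slipped down about 4–6 mm while being swung, which I allowed for. It was about 3° off upright before seating; the collar on the prongs levelled it when I let go.
- **Last checks:** In the side camera, the probe's handle is back within 1 pixel of where it started. The rib, markers, forks and other things are unmoved, apart from differences of up to about 1 pixel on the spanner and magnet that I put down to shadow. The gripper was open and clear. I had used all 12 pictures, so this last check was by measured image positions only.

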